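# Sort the grooming brushes into their rows

## Task

Put the two loose grey brushes, the medium and the short one, away by length: each goes bristles down, flat on the floor of the empty bay beside the equally long brush in its row on the mat. The short one is pinched by its sides in the spring clip and the stops of its bay leave no room for fingers at its ends, so draw it up out of the clip by its ends, set it down flat on the open counter and let go, then take it again by its long sides to lay it in its row. Leave the brushes already put away, the jar, ball, curry comb, tin and cup where they are.

Things in the scene. Friction and masses are not known exactly. Their poses are not given: they have to be found in the camera images.
- brush_short_mid (a point): The short dark grey plastic brush: a straight block 62 mm long (x), 40 wide (y), 30 tall (z), about 75 g: flat-sided back in the upper 16 mm, stiff bristles below, set in 4 mm. It starts pinched in the spring clip, level and bristles down, its underside 55 mm above the counter. The point is its centre, 15 mm above its underside; z points up out of the back.
- brush_medium_mid (a point): The medium dark grey plastic brush: a straight block 90 mm long (x), 40 wide (y), 30 tall (z), about 108 g: flat-sided back in the upper 16 mm, stiff bristles below, set in 4 mm. It starts lying loose on the counter, bristles down. The point is its centre, 15 mm above its underside; z points up out of the back.
- row_short_bay (a point): Centre of the empty near bay of the short row, 15 mm above its floor, where the centre of a short brush lies when laid there; x along the row. The row is a fixed white tray 160 mm long with two bays in line, each 74 mm between its end stops; its far bay (+x) already holds a short brush. Build of the rows: see the mat.
- kept_short_mid (a point): Centre (15 mm above its underside) of the short brush already kept in the far bay of the short row, 62 x 40 x 30 mm. To be left there.
- row_medium_bay (a point): Centre of the empty near bay of the medium row, 15 mm above its floor, where the centre of a medium brush lies when laid there; x along the row. The row is a fixed white tray 216 mm long with two bays in line, each 102 mm between its end stops; its far bay (+x) already holds a medium brush. Build of the rows: see the mat.
- kept_medium_mid (a point): Centre (15 mm above its underside) of the medium brush already kept in the far bay of the medium row, 90 x 40 x 30 mm. To be left there.
- row_long_bay (a point): Centre of the empty near bay of the long row, 15 mm above its floor, where the centre of a long brush lies when laid there; x along the row. The row is a fixed white tray 272 mm long with two bays in line, each 130 mm between its end stops; its far bay (+x) already holds a long brush. No loose brush belongs in this row. Build of the rows: see the mat.
- kept_long_mid (a point): Centre (15 mm above its underside) of the long brush already kept in the far bay of the long row, 118 x 40 x 30 mm. To be left there.
- clip_stand: Fixed aluminium stand, base 85 x 100 mm, origin under its centre. A ledge 55 mm up carries the short brush, length along the stand's x. Two spring jaws, 46 mm long, 8 to 30 mm above the ledge, back plates 38 mm out (y), press the middle of its long sides with 3 N each; its ends stick out 8 mm past them. It pulls straight up out with about 5 N.
- mat: Fixed black mat 300 (x) x 330 (y) x 4 mm, origin under its centre. The three rows lie on it along its x, 112 mm apart, in any order. Each row is 58 mm wide with a 3 mm floor; its bays end in upright stops 36 mm high above the floor, 46 mm wide, 4 mm thick; the long sides are open but for kerbs 3 mm high, 52 mm apart.
- jar: Glass jar with aluminium screw lid, 72 mm wide, 105 mm tall; origin under its centre. Bystander.
- curry_comb: Round blue silicone curry comb, 84 mm wide, 35 mm tall; origin under its centre. Bystander.
- tin: Round aluminium tin, 70 mm wide, 45 mm tall; origin under its centre. Bystander.
- cup: White cup, 76 mm wide, 85 mm tall; origin under its centre. Bystander.
- ball_center (a point): Centre of the orange rubber ball, 64 mm wide, on the counter. Bystander.
Mind the look-alikes: they are no part of the job. What is shaped like the part that bears row_short_bay but blue is not meant.

How it is judged:
On the way:
1. the short brush, out of the clip, lies flat and released on the counter (or mat), outside the rows' empty bays (height (world z) of brush_short_mid below 0.03 m and angle between brush_short_mid's own z axis and vertical below 0.15 rad and contact force between the fingers and brush_short below 0.05 N and linear speed of brush_short below 0.03 m/s and horizontal distance between brush_short_mid and row_short_bay above 0.06 m and horizontal distance between brush_short_mid and row_medium_bay above 0.06 m and horizontal distance between brush_short_mid and row_long_bay above 0.06 m), for 0.2 s.
At the end, for the whole second after the job is handed in: The short and the medium brush lie at rest, bristles down and flat (tilt < 0.05 rad, height within 3 mm), in the near bay of the row of their length: centre within 11 mm of the bay centre, within 0.2 rad of the row. The kept brushes are still in the far bays (horizontal distance between kept_short_mid and row_short_bay below 0.088 m and horizontal distance between brush_short_mid and row_short_bay below 0.011 m and z of brush_short_mid in the frame of row_short_bay between -0.003 and 0.003 m and angle between each of brush_short_mid, brush_medium_mid's own z axis and vertical below 0.05 rad and angle between the x axis of brush_short_mid and the x axis of row_short_bay, either way round below 0.2 rad and horizontal distance between kept_medium_mid and row_medium_bay below 0.116 m and horizontal distance between brush_medium_mid and row_medium_bay below 0.011 m and z of brush_medium_mid in the frame of row_medium_bay between -0.003 and 0.003 m and angle between the x axis of brush_medium_mid and the x axis of row_medium_bay, either way round below 0.2 rad and horizontal distance between kept_long_mid and row_long_bay below 0.144 m and linear speed of each of brush_short, brush_medium below 0.02 m/s); the robot touches nothing.
It fails at once if a bystander (jar, ball, curry comb, tin, cup) is pushed more than 30 mm from its place (distance of any of jar, curry_comb, tin, cup, ball_center from where it was at the start of the episode above 0.03 m).
It fails at once if a brush already in its row is moved more than 20 mm (distance of any of kept_short_mid, kept_medium_mid, kept_long_mid from where it was at the start of the episode above 0.02 m).
It also fails if it takes over 69 s, if anything falls off the work surface, if the arm or the gripper's body presses on something with over 40 N, if the wrist force passes 120 N, or if a joint passes its speed limit or range.

## Robot

A 7-joint arm with a two-finger parallel gripper is mounted at the origin on the work surface. World frame = base frame: x ahead of the robot, y to its left, z up, the work surface at z = 0. Lengths are in m, angles in rad, forces in N, time in s.
With the tool pointing down it reaches from about 0.425 to 0.875 m from the base axis. Payload 9.9 kg.
Tool frame: the origin (TCP) lies at the very end of the fingers, on their centre line; the grasp point (between the pads) lies r.hold_point_z behind it (r.hold_point_z is the distance from the TCP to the grasp point, in m); z points along the fingers, x is the direction in which the jaws open and shut, and the axes are right-handed (so a half turn about z gives the same grasp; the last joint's range is limited). The gripper opens to 85 mm and grips with 20 to 120 N. Pads are 22 mm wide; open, the fingers measure 114 mm over their backs; the gripper's body (76 mm by 85 mm) begins 54 mm behind the grasp point. The pads swing forward as they close: fully open they stand 13 mm farther back than shut.
Start: joints at [-1.429, 0.576, 0.025, 1.437, -0.015, 1.129, -0.057], TCP at [0.151, 0.658, 0.231] pointing down, gripper open.
Joint ranges: [-2.76, 2.76], [-0.34, 2.15], [-1.52, 1.57], [0.19, 2.46], [-1.09, 4.23], [0.17, 1.99], [-2.82, 2.82]. Speed limits (rad/s): [2.22, 2.22, 3.01, 3.01, 3.14, 3.14, 3.14].

## Interface

Orientations are given as a rotation vector (axis times angle).
In Python, from rig import r gives the robot as it stands.
- The arm moves only by the shell command python3 -m creep 'ROWS'. ROWS is JSON, a list of rows, each an object of numbers: "grip": the finger opening in m, from 0 to 0.0854; "dx", "dy", "dz": the shift along the tool's x, y, z in m; "ax", "ay", "az": the turn, a rotation vector about the tool's x, y, z in units of 8 degrees (1.0 is 8 degrees). In form: [{"grip": .., "dx": .., "dy": .., "dz": .., "ax": .., "ay": .., "az": ..}, ...]. A call has 1 to 5 rows; each row is the pose to reach, as a shift and turn from the pose commanded when the call began, along the tool's axes at that moment; what a row does not reach only later rows make up. A row lasts 1/8 s, in which the tool goes at most 62.5 mm and 10.7 degrees, less where a joint would pass 70% of its speed; a pose out of reach is approached as far as the arm can. A call with a gripper value outside its range is refused whole. The fingers move at their own pace and stop on an object; the grip force is fixed at half the most. Time passes only in rows, so rows that repeat a pose let the fingers close. It gives the time, the measured TCP pose, the force and the opening at its end, in the units of the state.
- r.sense(): the state, without advancing time (a new reading comes with each control period).
- r.capture(name): name is "scene" or "top"; returns a dict with "pixels" (480x640x3 uint8, red, green, blue), "fov_y" (degrees; the focal length in pixels is half the picture's height over the tangent of half this angle, whatever the lens; pixels are square), "cx", "cy" (the principal point, pixels), "rvec" (rotation vector, rad) and "tvec" (3), from world to camera coordinates, as OpenCV has them. Camera axes: x right, y down, z forward; pixel columns grow to the right and rows downward; lengths in m; the calibration is good to about 2 mm. A picture is of the moment at which its call begins. There is no depth.
- r.finish_job(): hands the job in, once; it reports no verdict.
Trained networks look in a picture, given as the dict that the camera call returned (one of the last four; its "shot" number tells which), for a name from the list of things; names that differ only in an ending like _2 or _b are one class to them, and where a whole thing is asked for, a point or a joint stands for the part that bears it (a point fixed in the world has none). Each returns a list of dicts, best first, with "score" (0 to 1); they miss things now and then, are a little off and sometimes report something else, mostly with a low value. They report only what shows in the picture. A call takes as long as a camera call. They do not tell look-alikes from the thing itself.
- r.cut_out(picture, query): "mask" (480x640 bool, what is visible of it) and "at" ([column, row] in pixels, amid what is visible of it).
The state is a dict: "time": time; "q": joint angles; "qvel": joint speeds; "joint_torque": joint torques, N m; "ee_pos": TCP position; "tcp_rot": TCP orientation; "force": force on the tool from outside, world axes, zero at the start; "ft_torque": the same for the moment, N m; "grip_width": finger opening in m.
Only numpy, scipy, OpenCV 4.12 (cv2) and the standard library are available. Lean on these libraries where they do the work, as an engineer would, in place of code of your own. Each camera call takes 0.05 s, during which the arm holds its last target.

## Working session

There is one attempt and no reset: what is moved stays moved. The work goes in short steps, Python scripts to look and compute and a shell command to move; the robot and the scene stay as the last step left them, time stands still between calls to the robot, and variables do not carry over. Pictures are saved under pics/ and viewed, and the job is handed in when it is done.

```bash
ls; mkdir -p pics; cat > h.py <<'E'
import numpy as np, cv2
from rig import r
from scipy.spatial.transform import Rotation as R
def save(im,n): cv2.imwrite('pics/'+n,cv2.cvtColor(im,cv2.COLOR_RGB2BGR))
def cam(c):
    f=240/np.tan(np.radians(c['fov_y'])/2)
    K=np.array([[f,0,c['cx']],[0,f,c['cy']],[0,0,1]])
    return K,R.from_rotvec(c['rvec']).as_matrix(),np.array(c['tvec'])
def onz(c,uv,z):
    K,Rm,t=cam(c); uv=np.atleast_2d(uv).astype(float)
    d=(np.linalg.inv(K)@np.c_[uv,np.ones(len(uv))].T).T@Rm
    o=-Rm.T@t
    return o+d*((z-o[2])/d[:,2])[:,None]
def proj(c,P):
    K,Rm,t=cam(c); p=(Rm@np.atleast_2d(P).T).T+t; p=(K@p.T).T
    return p[:,:2]/p[:,2:]
E
python3 - <<'E'
from h import *
s=r.sense(); print(s['time'],s['ee_pos'],s['tcp_rot'],s['grip_width'],r.hold_point_z)
for n in('scene','top'):
    c=r.capture(n); save(c['pixels'],n+'0.png'); print(n,{k:v for k,v in c.items() if k!='pixels'})
E
```

```text
pics
0.0 [0.15103052 0.65743394 0.23044591] [ 2.45667681e+00  1.95639763e+00 -1.91524249e-03] 0.08559106063519734 0.0187
scene {'fov_y': 54.4732084940736, 'cx': 318.8768785454203, 'cy': 237.25084392330072, 'rvec': array([ 2.19467885,  1.5625282 , -0.40420722]), 'tvec': array([-0.20622298, -0.39927354,  1.51909101]), 'shot': 1}
top {'fov_y': 42.71169755348789, 'cx': 326.0417196946391, 'cy': 239.3959777138643, 'rvec': array([ 2.14900133, -2.14148767,  0.19651843]), 'tvec': array([-3.09051494e-04,  5.48413238e-01,  1.45910731e+00]), 'shot': 2}
```

View pics/scene0.png

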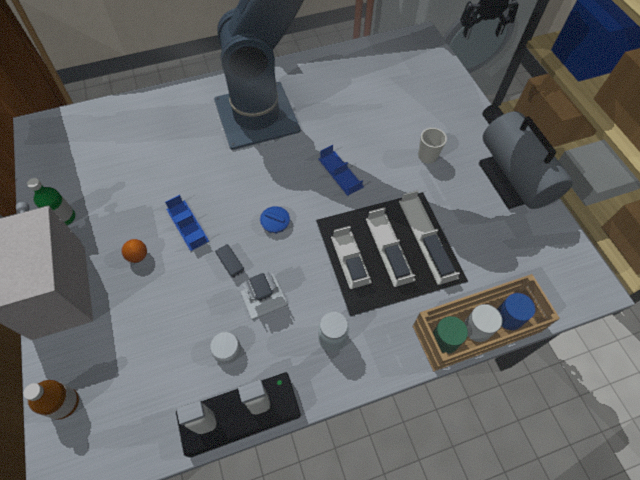

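View pics/top0.png

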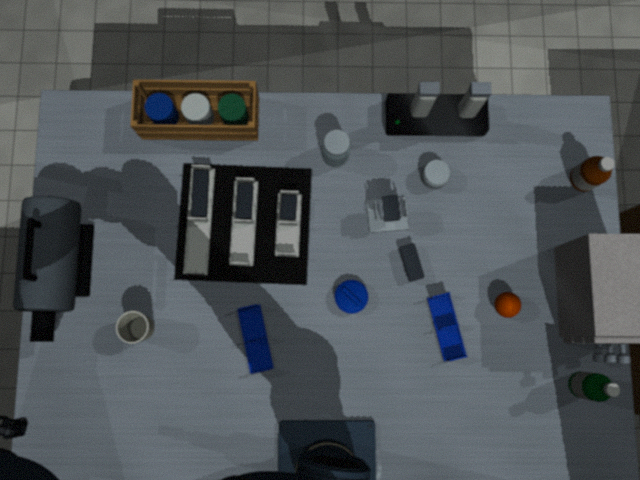

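The top view shows the mat at about (245,223). The rows run left to right: long (200,220), medium (244,222) and short (288,224). The empty bays are the lower ones, nearer the robot. The clip with the short brush is at (390,208), the loose medium brush at (411,262). Blue look-alike trays are at (255,338) and (447,326). Next I run the networks and zoom in.

```bash
python3 - <<'E'
from h import *
c=r.capture('top'); 
K,Rm,t=cam(c); print('campos',-Rm.T@t)
for q in ['brush_short_mid','brush_medium_mid','clip_stand','mat','kept_short_mid','kept_medium_mid','kept_long_mid','jar','ball_center','curry_comb','tin','cup']:
    for d in r.cut_out(c,q)[:2]:
        m=d['mask'].astype(np.uint8); 
        rc=cv2.minAreaRect(cv2.findNonZero(m)) if m.any() else None
        print(q,round(d['score'],2),np.round(d['at'],1),np.round(onz(c,d['at'],0.02)[0],3),m.sum(),np.round(np.hstack([*rc[:2],rc[2]]),1))
im=c['pixels'][150:310,340:480]; save(cv2.resize(im,None,fx=5,fy=5,interpolation=cv2.INTER_CUBIC)[:600],'clip0.png')
im=c['pixels'][150:290,170:320]; save(cv2.resize(im,None,fx=4,fy=4,interpolation=cv2.INTER_CUBIC),'mat0.png')
E
```

```text
campos [0.30409817 0.03060706 1.5285087 ]
brush_short_mid 0.65 [390.8 206.4] [ 0.638 -0.162  0.02 ] 431 [391.1 208.4  26.8  16.4  84.3]
brush_medium_mid 0.78 [410.7 264.2] [ 0.491 -0.209  0.02 ] 551 [411.7 262.   35.1  16.4  71.6]
clip_stand 0.79 [380.4 217. ] [ 0.61  -0.135  0.02 ] 954 [387.5 214.1  33.1  39.9  84.8]
clip_stand 0.47 [351.8 299. ] [ 0.405 -0.062  0.02 ] 811 [351.5 296.5  31.   31.   90. ]
mat 0.83 [257.6 226.1] [0.585 0.172 0.02 ] 9057 [243.2 223.8 132.6 116.8   2.5]
kept_short_mid 0.76 [290.2 206.1] [0.637 0.091 0.02 ] 414 [289.1 206.5  16.7  26.    4.8]
kept_short_mid 0.46 [410.  263.3] [ 0.493 -0.207  0.02 ] 623 [411.6 261.7  37.6  17.1  71.6]
kept_medium_mid 0.84 [243.2 200.9] [0.649 0.209 0.02 ] 607 [244.6 200.5  16.6  37.1   2.6]
kept_medium_mid 0.32 [244.2 234.5] [0.564 0.205 0.02 ] 1569 [244.1 221.2  25.   88.2   2.9]
kept_long_mid 0.89 [201.  191.5] [0.673 0.316 0.02 ] 800 [200.  193.5  17.3  47.4   1.8]
jar 0.55 [335.6 146.8] [ 0.792 -0.023  0.02 ] 875 [336.5 148.5  37.   27.   90. ]
ball_center 0.92 [508.4 308.7] [ 0.382 -0.448  0.02 ] 571 [508.  304.5  25.   26.   90. ]
ball_center 0.45 [349.4 297.6] [ 0.408 -0.056  0.02 ] 973 [352. 296.  34.  34.   0.]
curry_comb 0.8 [350.8 299.9] [ 0.402 -0.06   0.02 ] 870 [352.  296.   32.5  32.5  45. ]
tin 0.92 [432.7 175.9] [ 0.718 -0.27   0.02 ] 643 [435.  173.5  27.   28.   90. ]
cup 0.91 [136.  325.7] [0.338 0.461 0.02 ] 965 [134.7 328.1  35.3  33.5  26.6]
cup 0.38 [198.9 236.1] [0.559 0.317 0.02 ] 1871 [199.3 219.3  24.9 111.7   4.3]
```

View pics/clip0.png

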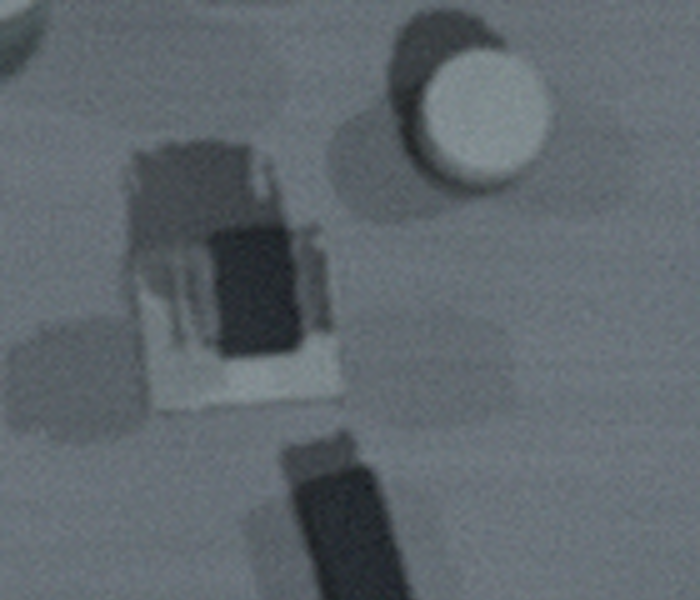

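View pics/mat0.png

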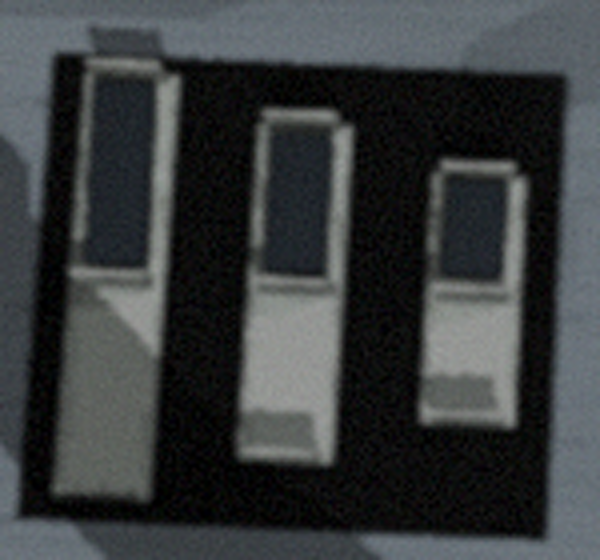

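```bash
python3 - <<'E'
from h import *
c=r.capture('scene')
import pickle; t=r.capture('top'); pickle.dump((c,t),open('c0.pkl','wb'))
im=c['pixels'][220:370,190:350]; save(cv2.resize(im,None,fx=4,fy=4,interpolation=cv2.INTER_CUBIC),'clips0.png')
im=c['pixels'][185:315,310:470]; save(cv2.resize(im,None,fx=4,fy=4,interpolation=cv2.INTER_CUBIC),'mats0.png')
for q in ['brush_short_mid','brush_medium_mid','clip_stand','mat','kept_short_mid','kept_medium_mid']:
    for d in r.cut_out(c,q)[:1]:
        print(q,round(d['score'],2),np.round(d['at'],1),np.round(onz(c,d['at'],0.02)[0],3),d['mask'].sum())
for im,l in((t['pixels'],[(390,206),(411,262),(189,260),(220,180),(370,190),(398,208)]),(c['pixels'],[(262,287),(230,260),(340,290)])):
    for u,v in l: print(im[v-1:v+2,u-1:u+2].mean((0,1)).round())
E
```

```text
brush_short_mid 0.58 [259.3 285.9] [ 0.596 -0.151  0.02 ] 428
brush_medium_mid 0.87 [228.2 259.4] [ 0.496 -0.209  0.02 ] 498
clip_stand 0.85 [264.6 300. ] [ 0.638 -0.149  0.02 ] 1007
mat 0.72 [336.1 330.9] [ 0.773 -0.006  0.02 ] 960
kept_short_mid 0.76 [351.8 271.5] [0.636 0.089 0.02 ] 364
kept_medium_mid 0.8 [395.1 263.5] [0.652 0.206 0.02 ] 543
[38. 43. 49.]
[36. 43. 47.]
[92. 96. 91.]
[9. 9. 9.]
[69. 76. 79.]
[49. 52. 59.]
[72. 78. 85.]
[75. 80. 87.]
[103. 106. 111.]
```

View pics/clips0.png

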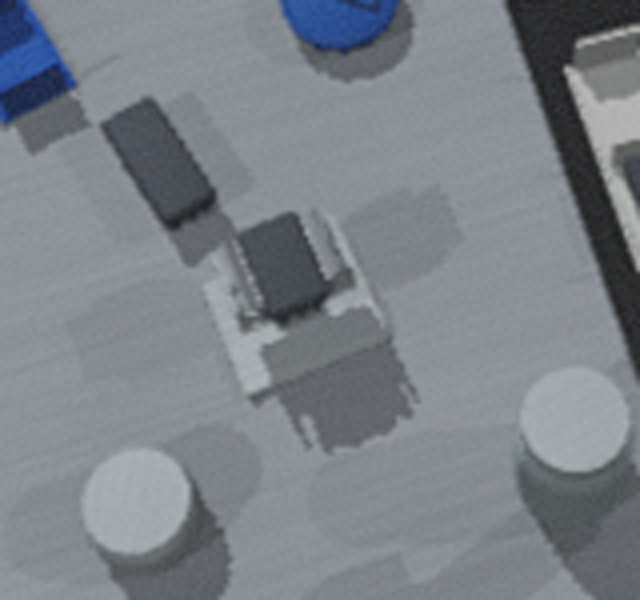

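View pics/mats0.png

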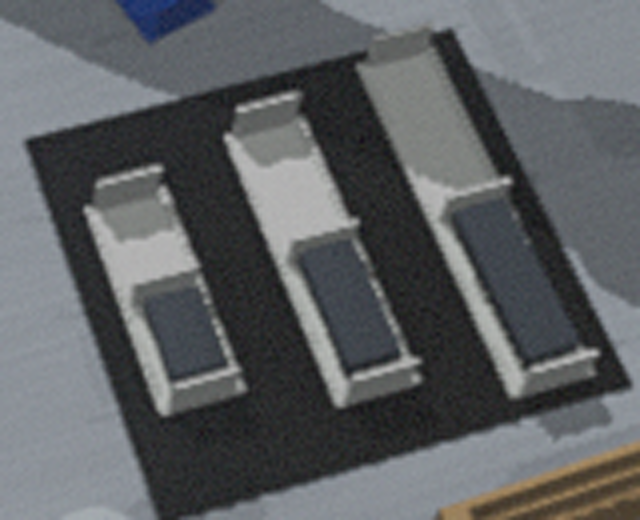

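```bash
cat > fit.py <<'E'
from h import *
from scipy.optimize import minimize
S=4
def boxpts(p,L,W,z0,z1):
    x,y,a=p; ca,sa=np.cos(a),np.sin(a)
    return np.array([[x+ca*i*L/2-sa*j*W/2,y+sa*i*L/2+ca*j*W/2,z] for z in (z0,z1) for i,j in((-1,-1),(1,-1),(1,1),(-1,1))])
def sil(c,p,L,W,z0,z1,roi):
    u0,v0,u1,v1=roi
    q=(proj(c,boxpts(p,L,W,z0,z1))-[u0-.5,v0-.5])*S
    h=cv2.convexHull(q.astype(np.float32))
    m=np.zeros(((v1-v0)*S,(u1-u0)*S),np.uint8)
    cv2.fillConvexPoly(m,np.round(h*16).astype(np.int32),1,shift=4)
    return m>0
def dark(c,roi,lo,thr,seed):
    u0,v0,u1,v1=roi
    g=cv2.cvtColor(c['pixels'],cv2.COLOR_RGB2GRAY)[v0:v1,u0:u1]
    g=cv2.resize(g,None,fx=S,fy=S,interpolation=cv2.INTER_CUBIC); g=cv2.GaussianBlur(g,(0,0),2)
    m=((g<thr)&(g>=lo)).astype(np.uint8)
    m=cv2.morphologyEx(m,cv2.MORPH_OPEN,np.ones((9,9)))
    n,l=cv2.connectedComponents(m)
    s=l[(seed[1]-v0)*S,(seed[0]-u0)*S]
    return (l==s) if s else m>0
def fit(views,p0,L,W,z0,z1):
    def cost(p):
        t=0
        for c,m,roi in views:
            s=sil(c,p,L,W,z0,z1,roi); t+=1-(s&m).sum()/(s|m).sum()
        return t/len(views)
    best=None
    for da in(-.1,0,.1):
        x0=np.array(p0)+[0,0,da]
        o=minimize(cost,x0,method='Nelder-Mead',options=dict(initial_simplex=np.vstack([x0,x0+[.01,0,0],x0+[0,.01,0],x0+[0,0,.08]]),xatol=1e-4,fatol=1e-4))
        if best is None or o.fun<best.fun: best=o
    return best.x,best.fun
def around(c,P,h): 
    u,v=proj(c,P)[0].round().astype(int); return (u-h,v-h,u+h,v+h),(u,v)
def run(cs,P,L,W,z0,z1,p0,h,thrs,name=None,off=(0,0,0)):
    vs=[]
    for c,(lo,th) in zip(cs,thrs):
        roi,seed=around(c,P,h); vs.append((c,dark(c,roi,lo,th,seed),roi))
    res=[fit(v,p0,L,W,z0,z1) for v in ([vs[0]],[vs[1]],vs)]
    for x,f in res: print(name,np.round(x,4),round(f,3))
    ims=[]
    for c,m,roi in vs:
        u0,v0,u1,v1=roi
        im=cv2.resize(c['pixels'][v0:v1,u0:u1],None,fx=S,fy=S)
        for mm,col in((m,(255,0,0)),(sil(c,res[2][0],L,W,z0,z1,roi),(0,255,0))):
            ct,_=cv2.findContours(mm.astype(np.uint8),cv2.RETR_EXTERNAL,cv2.CHAIN_APPROX_NONE); cv2.drawContours(im,ct,-1,col,1)
        ims.append(im)
    if name: save(np.hstack(ims),name+'.png')
    return res
E
python3 - <<'E'
from fit import *
import pickle
s,t=pickle.load(open('c0.pkl','rb'))
run((s,t),[.612,-.156,.07],.062,.040,.055+.014,.085,[.615,-.155,0.08],30,[(0,90),(0,54)],'fshort')
run((s,t),[.493,-.207,.02],.090,.040,.0,.030,[.493,-.207,.3],30,[(0,90),(0,54)],'fmed')
run((s,t),[.636,.09,.022],.062,.040,.021,.037,[.636,.09,.0],30,[(42,90),(22,60)],'fks')
run((s,t),[.655,.207,.022],.090,.040,.021,.037,[.655,.207,.0],35,[(42,90),(22,60)],'fkm')
E
cd pics; python3 -c "
import cv2,numpy as np
ims=[cv2.imread(f+'.png') for f in('fshort','fmed','fks','fkm')]
ims=[cv2.resize(i,(400,200)) for i in ims]
cv2.imwrite('fits.png',np.vstack([np.hstack(ims[:2]),np.hstack(ims[2:])]))"
```

```text
fshort [ 0.6257 -0.1501  0.0063] 0.132
fshort [ 0.6231 -0.1528  0.004 ] 0.217
fshort [ 0.6254 -0.1509  0.0697] 0.184
fmed [ 0.497  -0.207   0.2214] 0.152
fmed [ 0.4985 -0.2084  0.3321] 0.176
fmed [ 0.4976 -0.2076  0.2424] 0.169
fks [ 0.6308  0.1012 -0.0711] 0.194
fks [ 0.6343  0.0983 -0.0329] 0.066
fks [ 0.6343  0.0985 -0.0639] 0.136
fkm [ 0.6468  0.2115 -0.0402] 0.149
fkm [ 0.6513  0.2077 -0.0392] 0.11
fkm [ 0.6503  0.2077 -0.0541] 0.146
```

View pics/fits.png

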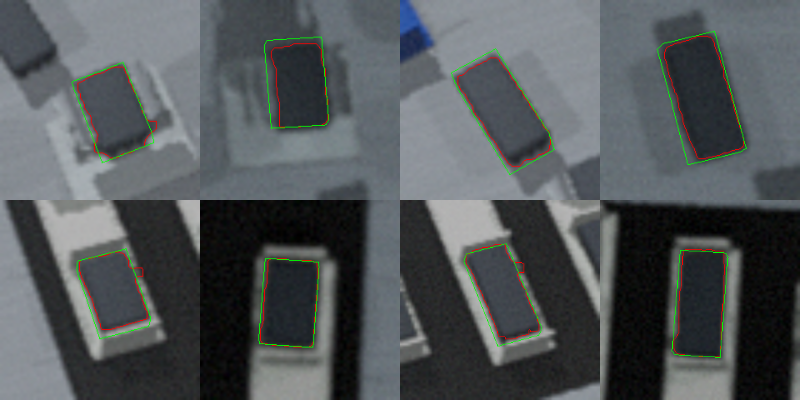

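```bash
python3 - <<'E'
s=open('fit.py').read()
s=s.replace("np.ones((9,9))","np.ones((5,5))").replace("x,y,a=p;","x,y,a=p[:3]; e=p[3]/5 if len(p)>3 else 0; L=L-e; W=W-e;")
s=s.replace("x0=np.array(p0)+[0,0,da]","x0=np.array(list(p0)+[0.])+[0,0,da,0]").replace("np.vstack([x0,x0+[.01,0,0],x0+[0,.01,0],x0+[0,0,.08]])","np.vstack([x0,x0+[.01,0,0,0],x0+[0,.01,0,0],x0+[0,0,.08,0],x0+[0,0,0,.01]])")
open('fit.py','w').write(s)
E
cat > m1.py <<'E'
from fit import *
import pickle
s,t=pickle.load(open('c0.pkl','rb'))
run((s,t),[.612,-.156,.07],.062,.040,.055+.014,.085,[.625,-.151,0.04],30,[(0,95),(0,54)],'fshort')
run((s,t),[.493,-.207,.02],.090,.040,.0,.030,[.497,-.207,.3],30,[(0,98),(0,58)],'fmed')
run((s,t),[.636,.09,.022],.062,.040,.021,.037,[.634,.098,-.04],30,[(40,110),(22,70)],'fks')
run((s,t),[.655,.207,.022],.090,.040,.021,.037,[.651,.208,-.04],35,[(40,110),(22,70)],'fkm')
# mat
vs=[]
for c,th in((s,50),(t,30)):
    roi,seed=around(c,[.57,.2,.004],90)
    u0,v0,u1,v1=roi
    g=cv2.cvtColor(c['pixels'],cv2.COLOR_RGB2GRAY)[v0:v1,u0:u1]
    g=cv2.GaussianBlur(cv2.resize(g,None,fx=S,fy=S,interpolation=cv2.INTER_CUBIC),(0,0),2)
    n,l,st,_=cv2.connectedComponentsWithStats((g<th).astype(np.uint8))
    k=1+np.argmax(st[1:,4]); ct=cv2.findNonZero((l==k).astype(np.uint8)); m=np.zeros(g.shape,np.uint8); cv2.fillConvexPoly(m,cv2.convexHull(ct),1)
    vs.append((c,m>0,roi))
for v in ([vs[0]],[vs[1]],vs):
    x,f=fit(v,[.57,.2,-.04],.300,.330,.0,.004); print('mat',x.round(4),round(f,3))
    for n,oy,ox in(('short bay',-.112,-.039),('kept short',-.112,.039),('med bay',0,-.053),('kept med',0,.053)):
        print(n,np.round([x[0]+np.cos(x[2])*ox-np.sin(x[2])*oy,x[1]+np.sin(x[2])*ox+np.cos(x[2])*oy],4))
pickle.dump(x,open('mat.pkl','wb'))
ims=[]
for c,m,roi in vs:
    u0,v0,u1,v1=roi
    im=cv2.resize(c['pixels'][v0:v1,u0:u1],None,fx=S,fy=S)
    from math import cos,sin
    def draw(ox,oy,L,W,z0,z1,col):
        P=[x[0]+cos(x[2])*ox-sin(x[2])*oy,x[1]+sin(x[2])*ox+cos(x[2])*oy,x[2]]
        ct,_=cv2.findContours(sil(c,P,L,W,z0,z1,roi).astype(np.uint8),cv2.RETR_EXTERNAL,cv2.CHAIN_APPROX_NONE); cv2.drawContours(im,ct,-1,col,2)
    draw(0,0,.3,.33,.0039,.004,(0,255,0))
    draw(0,-.112,.16,.058,.0069,.007,(255,0,0));draw(0,0,.216,.058,.0069,.007,(255,0,0));draw(0,.112,.272,.058,.0069,.007,(255,0,0))
    draw(-.039,-.112,.074,.046,.0069,.043,(255,255,0)); draw(-.053,0,.102,.046,.0069,.043,(255,255,0))
    ims.append(cv2.resize(im,(400,400)))
save(np.hstack(ims),'fmat.png')
E
python3 m1.py
cd pics; python3 -c "
import cv2,numpy as np
ims=[cv2.imread(f+'.png') for f in('fshort','fmed','fks','fkm')]
ims=[cv2.resize(i,(400,200)) for i in ims]
cv2.imwrite('fits2.png',np.vstack([np.hstack(ims[:2]),np.hstack(ims[2:])]))"
```

```text
fshort [ 0.6257 -0.1495  0.1038  0.0119] 0.112
fshort [ 0.6232 -0.1541  0.1068  0.0294] 0.059
fshort [ 0.6239 -0.1525  0.085   0.0239] 0.162
fmed [ 0.4996 -0.2063  0.2679  0.0167] 0.046
fmed [ 0.4978 -0.2095  0.279   0.0241] 0.043
fmed [ 0.4982 -0.2078  0.2654  0.0176] 0.086
fks [ 0.6869  0.1467  1.5327 -0.7491] 0.408
fks [ 0.6343  0.0988 -0.0662 -0.0071] 0.182
fks [ 0.634   0.0988 -0.0736 -0.0065] 0.494
fkm [ 0.6462  0.2131 -0.0249 -0.0177] 0.222
fkm [ 0.6497  0.2071 -0.0371  0.01  ] 0.17
fkm [ 0.6492  0.2078 -0.0307  0.0052] 0.26
mat [ 0.599   0.2132 -0.0361  0.0289] 0.004
short bay [0.5559 0.1027]
kept short [0.6339 0.0998]
med bay [0.546  0.2151]
kept med [0.6519 0.2113]
mat [ 0.5965  0.2098 -0.0364  0.0213] 0.006
short bay [0.5535 0.0993]
kept short [0.6314 0.0964]
med bay [0.5435 0.2117]
kept med [0.6495 0.2078]
mat [ 0.5976  0.2106 -0.0341  0.0209] 0.017
short bay [0.5548 0.1   ]
kept short [0.6327 0.0973]
med bay [0.5446 0.2124]
kept med [0.6505 0.2088]
```

View pics/fits2.png

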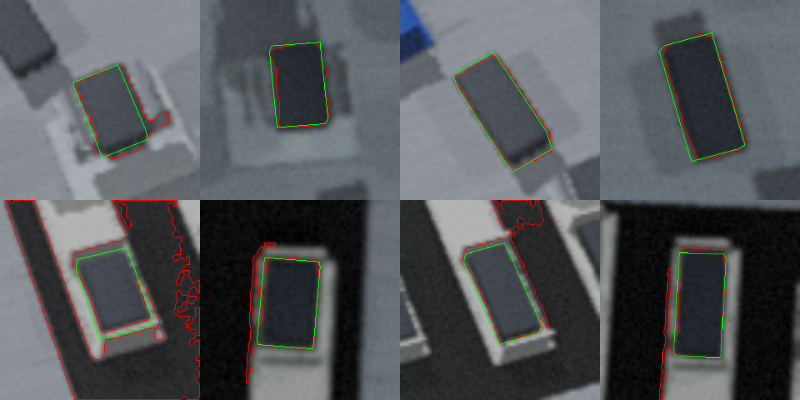

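View pics/fmat.png

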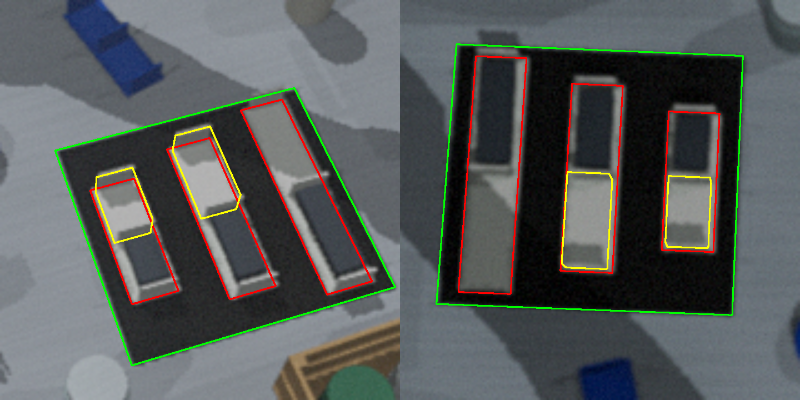

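```bash
cat > go.py <<'E'
from h import *
import sys
def go(x,y,z,phi=None):
    s=r.sense(); p=np.array(s['ee_pos']); Rc=R.from_rotvec(s['tcp_rot'])
    M=Rc.as_matrix(); cphi=np.arctan2(M[1,0],M[0,0])
    if phi is None: phi=cphi
    T=R.from_matrix(np.array([[np.cos(phi),np.sin(phi),0],[np.sin(phi),-np.cos(phi),0],[0,0,-1]]))
    d=M.T@(np.array([x,y,z])-p); a=np.degrees((Rc.inv()*T).as_rotvec())/8
    print('t',s['time'],'at',p.round(4),'phi',round(cphi,3),'grip',round(s['grip_width'],4),'F',np.round(s['force'],1),'q7',round(s['q'][6],2))
    print('d',d.round(4),'a',a.round(3),'rows',round(max(np.linalg.norm(d)/.0625,np.linalg.norm(a)*8/10.7),1))
if __name__=='__main__':
    go(*map(float,sys.argv[1:]))
E
python3 go.py .45 .2 .21 0.4; python3 go.py .4985 -.2078 .11 -1.30
```

```text
t 1.15 at [0.1511 0.6579 0.2313] phi 1.345 grip 0.0853 F [-0.2  0.6 -0.2] q7 -0.06
d [-0.3793  0.3938  0.0213] a [0.    0.    6.769] rows 8.8
t 1.15 at [0.1511 0.6579 0.2313] phi 1.345 grip 0.0853 F [-0.2  0.6 -0.2] q7 -0.06
d [-0.7659  0.5323  0.1213] a [ 0.     0.    18.944] rows 15.1
```

The grey bodies that could be confused, by top-view pixel:
- Loose medium brush at (411,262): the one to take first.
- Short brush in the clip at (391,208): the one to take second.
- Kept brushes at (289,206), (244,200) and (200,193): leave these.

For trays, the white rows on the mat are meant, not the blue ones at (255,338) and (447,326). The crops and fits above confirm these choices, so I move.

```bash
python3 -m creep '[{"grip":0.085,"dx":-0.19,"dy":0.197,"dz":0.01,"ax":0,"ay":0,"az":5},{"grip":0.085,"dx":-0.19,"dy":0.197,"dz":0.01,"ax":0,"ay":0,"az":5},{"grip":0.085,"dx":-0.3,"dy":0.31,"dz":0.02,"ax":0,"ay":0,"az":6.5},{"grip":0.085,"dx":-0.38,"dy":0.394,"dz":0.02,"ax":0,"ay":0,"az":6.8},{"grip":0.085,"dx":-0.38,"dy":0.394,"dz":0.02,"ax":0,"ay":0,"az":6.8}]'; python3 go.py .45 .2 .21 0.2
```

```text
time: 1.78
ee_pos: [0.3225, 0.3946, 0.2196]
tcp_rot: [-3.078, -0.626, -0.001]
force: [2.2, 0.2, 0.1]
grip_width: 0.0853
t 1.775 at [0.3225 0.3946 0.2196] phi 0.401 grip 0.0853 F [2.2 0.2 0.1] q7 -0.43
d [0.0413 0.2289 0.0095] a [-0.004 -0.005  1.443] rows 3.7
```

```bash
python3 -m creep '[{"grip":0.085,"dx":0.041,"dy":0.229,"dz":0.01,"ax":0,"ay":0,"az":4},{"grip":0.085,"dx":0.041,"dy":0.229,"dz":0.01,"ax":0,"ay":0,"az":4},{"grip":0.085,"dx":0.041,"dy":0.229,"dz":0.01,"ax":0,"ay":0,"az":4},{"grip":0.085,"dx":0.041,"dy":0.229,"dz":0.01,"ax":0,"ay":0,"az":5},{"grip":0.085,"dx":0.02,"dy":0.29,"dz":0.02,"ax":0,"ay":0,"az":6}]'; python3 go.py .4985 -.2078 .12 -1.3
```

```text
time: 2.4
ee_pos: [0.4568, 0.1403, 0.2001]
tcp_rot: [-3.067, 0.675, -0.004]
force: [0.7, -0.3, 0.2]
grip_width: 0.0851
t 2.4 at [0.4568 0.1403 0.2001] phi -0.433 grip 0.0851 F [ 0.7 -0.3  0.2] q7 -0.53
d [0.1838 0.2985 0.08  ] a [-0.02  -0.01   6.207] rows 5.8
```

```bash
python3 -m creep '[{"grip":0.085,"dx":0.184,"dy":0.298,"dz":0.04,"ax":0,"ay":0,"az":6.2},{"grip":0.085,"dx":0.184,"dy":0.298,"dz":0.05,"ax":0,"ay":0,"az":6.2},{"grip":0.085,"dx":0.184,"dy":0.298,"dz":0.08,"ax":0,"ay":0,"az":6.2},{"grip":0.085,"dx":0.184,"dy":0.298,"dz":0.08,"ax":0,"ay":0,"az":6.2},{"grip":0.085,"dx":0.184,"dy":0.298,"dz":0.08,"ax":0,"ay":0,"az":6.2}]'; python3 go.py .4985 -.2078 .08 -1.3
```

```text
time: 3.02
ee_pos: [0.4924, -0.1631, 0.1322]
tcp_rot: [-2.501, 1.901, -0.001]
force: [0.7, 0.2, 1.1]
grip_width: 0.085
t 3.025 at [ 0.4924 -0.1631  0.1322] phi -1.3 grip 0.085 F [0.7 0.2 1.1] q7 -0.52
d [0.0447 0.0061 0.0522] a [-0.005 -0.001  0.001] rows 1.1
```

```bash
python3 -m creep '[{"grip":0.085,"dx":0.0445,"dy":0.006,"dz":0.05,"ax":0,"ay":0,"az":0},{"grip":0.085,"dx":0.0445,"dy":0.006,"dz":0.05,"ax":0,"ay":0,"az":0}]'; python3 go.py .4985 -.2078 .006 -1.3
python3 - <<'E'
from h import *
for n in('scene','top'):
    c=r.capture(n); p=np.array(r.sense()['ee_pos']); u,v=proj(c,p)[0]; print(n,u,v)
    im=c['pixels'].copy(); cv2.circle(im,(int(round(u)),int(round(v))),1,(255,0,0),-1)
    u,v=int(u),int(v)
    save(cv2.resize(im[v-50:v+50,u-60:u+60],None,fx=5,fy=5,interpolation=cv2.INTER_CUBIC),'hov_'+n+'.png')
E
```

```text
time: 3.28
ee_pos: [0.4965, -0.2093, 0.0803]
tcp_rot: [2.498, -1.901, -0.004]
force: [0.1, 0.9, 0.7]
grip_width: 0.0849
t 3.275 at [ 0.4965 -0.2093  0.0803] phi -1.301 grip 0.0849 F [0.1 0.9 0.7] q7 -0.39
d [-0.0009 -0.0026  0.0743] a [ 0.026  0.002 -0.009] rows 1.2
scene 224.83166368960445 248.99212618175977
top 413.49290884148485 258.26724106525984
```

View pics/hov_scene.png

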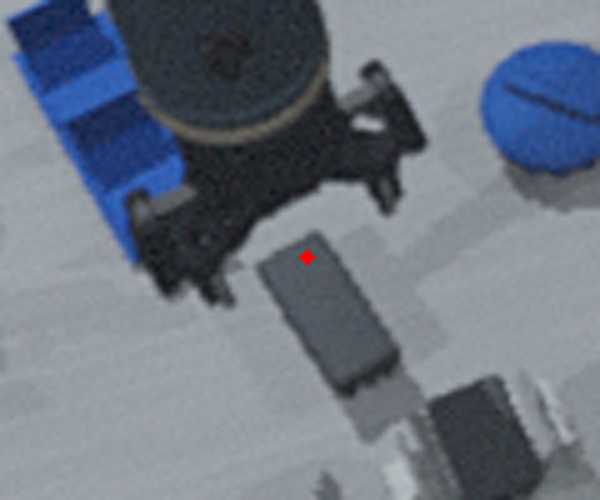

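View pics/hov_top.png

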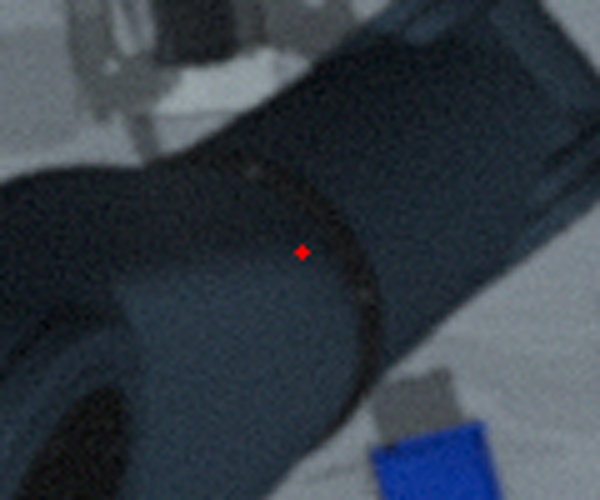

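The scene shot shows the open fingers, at about (160,290) and (385,195) in the crop, straddling the grey brush at (330,310). The blue tray is clear behind. I descend and close.

```bash
python3 -m creep '[{"grip":0.085,"dx":0,"dy":-0.002,"dz":0.05},{"grip":0.085,"dx":0,"dy":-0.002,"dz":0.074},{"grip":0.085,"dx":0,"dy":-0.002,"dz":0.074},{"grip":0.03,"dx":0,"dy":-0.002,"dz":0.074},{"grip":0.03,"dx":0,"dy":-0.002,"dz":0.074}]'; python3 -m creep '[{"grip":0.03},{"grip":0.03},{"grip":0.03}]'; python3 go.py .4985 -.2078 .006 -1.3
```

```text
t 3.375 at [ 0.4978 -0.2062  0.0822] phi -1.297 grip 0.0851 F [0.3 0.9 0.6] q7 -0.39
d [ 0.0018 -0.0004  0.0762] a [0.009 0.006 0.019] rows 1.2invalid input at $[0]: expected keys grip, dx, dy, dz, ax, ay, az
invalid input at $[0]: expected keys grip, dx, dy, dz, ax, ay, az
```

```bash
python3 -m creep '[{"grip":0.085,"dx":0,"dy":0,"dz":0.05,"ax":0,"ay":0,"az":0},{"grip":0.085,"dx":0.001,"dy":0,"dz":0.075,"ax":0,"ay":0,"az":0},{"grip":0.085,"dx":0.001,"dy":0,"dz":0.075,"ax":0,"ay":0,"az":0},{"grip":0.03,"dx":0.001,"dy":0,"dz":0.075,"ax":0,"ay":0,"az":0},{"grip":0.03,"dx":0.001,"dy":0,"dz":0.075,"ax":0,"ay":0,"az":0}]'; python3 -m creep '[{"grip":0.03,"dx":0,"dy":0,"dz":0,"ax":0,"ay":0,"az":0},{"grip":0.03,"dx":0,"dy":0,"dz":0,"ax":0,"ay":0,"az":0},{"grip":0.03,"dx":0,"dy":0,"dz":0,"ax":0,"ay":0,"az":0}]'; python3 go.py .4985 -.2078 .006 -1.3
```

```text
time: 4.0
ee_pos: [0.4995, -0.2067, 0.0091]
tcp_rot: [-2.505, 1.895, -0.003]
force: [-0.3, 0.4, -0.7]
grip_width: 0.0512
time: 4.38
ee_pos: [0.4993, -0.2069, 0.0091]
tcp_rot: [-2.504, 1.895, -0.003]
force: [-0.7, 1.8, 11.6]
grip_width: 0.0389
t 4.375 at [ 0.4993 -0.2069  0.0091] phi -1.296 grip 0.0389 F [-0.7  1.8 11.6] q7 -0.3
d [0.0007 0.0011 0.0031] a [-0.015 -0.004  0.031] rows 0.1
```

```bash
python3 -m creep '[{"grip":0.03,"dx":0,"dy":0,"dz":-0.03,"ax":0,"ay":0,"az":0},{"grip":0.03,"dx":0,"dy":0,"dz":-0.08,"ax":0,"ay":0,"az":0},{"grip":0.03,"dx":0,"dy":0,"dz":-0.11,"ax":0,"ay":0,"az":0},{"grip":0.03,"dx":0,"dy":0,"dz":-0.11,"ax":0,"ay":0,"az":0}]'; python3 go.py .5448 .213 .10 -1.607
```

```text
time: 4.88
ee_pos: [0.4997, -0.2073, 0.12]
tcp_rot: [-2.504, 1.895, -0.006]
force: [0.9, -0.2, -2.1]
grip_width: 0.0389
t 4.875 at [ 0.4997 -0.2073  0.12  ] phi -1.296 grip 0.0389 F [ 0.9 -0.2 -2.1] q7 -0.43
d [-0.3923 -0.1575  0.0198] a [-0.029 -0.012  2.23 ] rows 6.8
```

```bash
python3 -m creep '[{"grip":0.03,"dx":-0.055,"dy":-0.022,"dz":0,"ax":0,"ay":0,"az":0.3},{"grip":0.03,"dx":-0.11,"dy":-0.044,"dz":0,"ax":0,"ay":0,"az":0.7},{"grip":0.03,"dx":-0.165,"dy":-0.066,"dz":0,"ax":0,"ay":0,"az":1.1},{"grip":0.03,"dx":-0.22,"dy":-0.088,"dz":0,"ax":0,"ay":0,"az":1.5},{"grip":0.03,"dx":-0.275,"dy":-0.11,"dz":0,"ax":0,"ay":0,"az":1.9}]'; python3 go.py .5448 .213 .10 -1.607
```

```text
time: 5.5
ee_pos: [0.5292, 0.0897, 0.1168]
tcp_rot: [2.229, -2.212, -0.001]
force: [-0.1, -1.6, -1.1]
grip_width: 0.0386
t 5.5 at [0.5292 0.0897 0.1168] phi -1.563 grip 0.0386 F [-0.1 -1.6 -1.1] q7 -1.13
d [-0.1232 -0.0165  0.0168] a [ 0.007 -0.002  0.315] rows 2.0
```

```bash
python3 -m creep '[{"grip":0.03,"dx":-0.05,"dy":-0.007,"dz":0,"ax":0,"ay":0,"az":0.15},{"grip":0.03,"dx":-0.1,"dy":-0.014,"dz":0,"ax":0,"ay":0,"az":0.31},{"grip":0.03,"dx":-0.123,"dy":-0.0165,"dz":0.02,"ax":0,"ay":0,"az":0.31},{"grip":0.03,"dx":-0.123,"dy":-0.0165,"dz":0.03,"ax":0,"ay":0,"az":0.31},{"grip":0.03,"dx":-0.123,"dy":-0.0165,"dz":0.03,"ax":0,"ay":0,"az":0.31}]'; python3 go.py .5448 .213 .016 -1.607
python3 - <<'E'
from h import *
for n in('scene','top'):
    c=r.capture(n); p=np.array([.5448,.213,.022]); u,v=proj(c,p)[0]; print(n,u,v)
    im=c['pixels'].copy(); u,v=int(u),int(v)
    save(cv2.resize(im[v-50:v+50,u-60:u+60],None,fx=5,fy=5,interpolation=cv2.INTER_CUBIC),'pl_'+n+'.png')
E
```

```text
time: 6.12
ee_pos: [0.5442, 0.2088, 0.0864]
tcp_rot: [2.18, -2.258, -0.0]
force: [0.4, -0.4, -0.8]
grip_width: 0.039
t 6.125 at [0.5442 0.2088 0.0864] phi -1.606 grip 0.039 F [ 0.4 -0.4 -0.8] q7 -1.34
d [-0.0044 -0.0006  0.0704] a [ 0.015 -0.015  0.005] rows 1.1
scene 382.0284472435439 229.42896655751426
top 240.61220747395504 241.8953578157185
```

View pics/pl_scene.png

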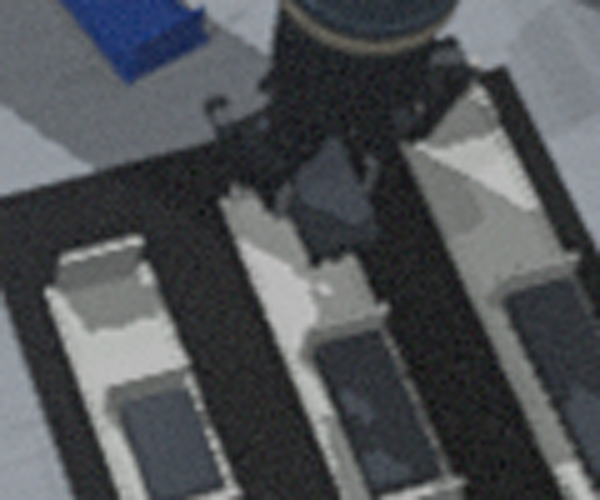

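View pics/pl_top.png

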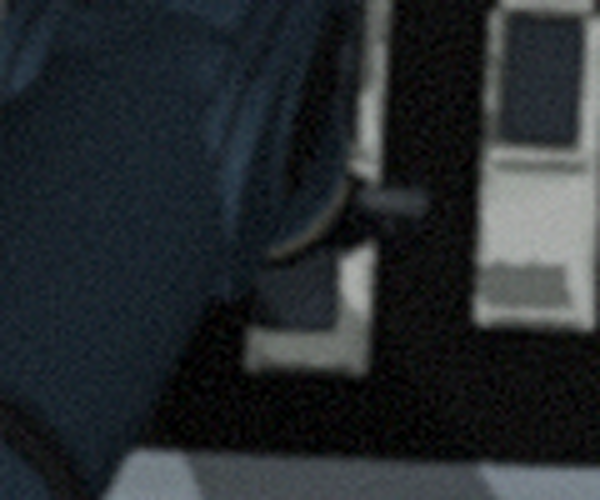

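```bash
cat > ov.py <<'E'
from fit import *
import sys
def ov(name,L,W,off=(0,0),zb=-.009,h=55,a=None,target=None):
    ims=[]
    for n in('scene','top'):
        s=r.sense(); p=np.array(s['ee_pos']); M=R.from_rotvec(s['tcp_rot']).as_matrix(); phi=np.arctan2(M[1,0],M[0,0])
        c=r.capture(n)
        P=[p[0]+off[0],p[1]+off[1],(phi+np.pi/2 if a is None else phi+a)]
        roi,_=around(c,p,h); u0,v0,u1,v1=roi
        im=cv2.resize(c['pixels'][v0:v1,u0:u1],None,fx=S,fy=S,interpolation=cv2.INTER_CUBIC)
        im=np.clip(im.astype(float)*1.5,0,255).astype(np.uint8)
        for z0,z1,col in((p[2]+zb,p[2]+zb+.03,(0,255,0)),(p[2]+zb+.0299,p[2]+zb+.03,(255,255,0))):
            ct,_=cv2.findContours(sil(c,P,L,W,z0,z1,roi).astype(np.uint8),cv2.RETR_EXTERNAL,cv2.CHAIN_APPROX_NONE); cv2.drawContours(im,ct,-1,col,1)
        ims.append(cv2.resize(im,(400,400)))
    print(p,phi); save(np.hstack(ims),name)
E
python3 -c "
from ov import *
ov('ov1.png',.09,.04)"
```

```text
[0.54547639 0.20895972 0.08810862] -1.6071581847995904
```

View pics/ov1.png

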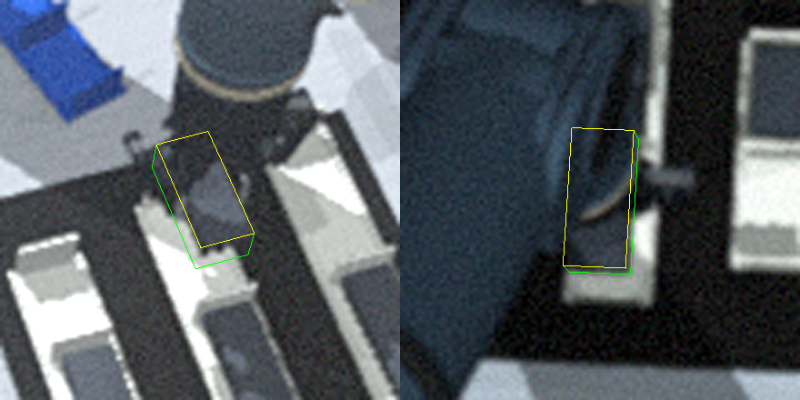

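```bash
python3 -m creep '[{"grip":0.03,"dx":-0.004,"dy":0.001,"dz":0.02,"ax":0,"ay":0,"az":0},{"grip":0.03,"dx":-0.004,"dy":0.001,"dz":0.045,"ax":0,"ay":0,"az":0},{"grip":0.03,"dx":-0.004,"dy":0.001,"dz":0.063,"ax":0,"ay":0,"az":0},{"grip":0.03,"dx":-0.004,"dy":0.001,"dz":0.07,"ax":0,"ay":0,"az":0},{"grip":0.03,"dx":-0.004,"dy":0.001,"dz":0.07,"ax":0,"ay":0,"az":0}]'; python3 go.py .5448 .213 .016 -1.607
```

```text
time: 6.95
ee_pos: [0.5442, 0.2145, 0.0174]
tcp_rot: [2.183, -2.259, 0.0]
force: [0.2, 0.4, -0.8]
grip_width: 0.039
t 6.95 at [0.5442 0.2145 0.0174] phi -1.605 grip 0.039 F [ 0.2  0.4 -0.8] q7 -1.27
d [ 0.0015 -0.0006  0.0014] a [ 0.002 -0.002  0.015] rows 0.0
```

```bash
python3 -m creep '[{"grip":0.03,"dx":0.001,"dy":0,"dz":0.0015,"ax":0,"ay":0,"az":0},{"grip":0.055,"dx":0.001,"dy":0,"dz":0.0015,"ax":0,"ay":0,"az":0},{"grip":0.06,"dx":0.001,"dy":0,"dz":0.0015,"ax":0,"ay":0,"az":0},{"grip":0.06,"dx":0.001,"dy":0,"dz":0.0015,"ax":0,"ay":0,"az":0}]';  python3 -m creep '[{"grip":0.065,"dx":0,"dy":0,"dz":-0.03,"ax":0,"ay":0,"az":0},{"grip":0.085,"dx":0,"dy":0,"dz":-0.08,"ax":0,"ay":0,"az":0},{"grip":0.085,"dx":0,"dy":0,"dz":-0.13,"ax":0,"ay":0,"az":0},{"grip":0.085,"dx":0,"dy":0,"dz":-0.14,"ax":0,"ay":0,"az":0}]'; python3 go.py .6245 -.152 .15 0.10
```

```text
time: 7.45
ee_pos: [0.5443, 0.2139, 0.0163]
tcp_rot: [-2.184, 2.258, -0.0]
force: [-0.1, -1.0, 0.2]
grip_width: 0.0598
time: 7.95
ee_pos: [0.5457, 0.2138, 0.1594]
tcp_rot: [-2.18, 2.255, -0.003]
force: [0.5, 1.0, -0.7]
grip_width: 0.0852
t 7.95 at [0.5457 0.2138 0.1594] phi -1.605 grip 0.0852 F [ 0.5  1.  -0.7] q7 -1.42
d [ 0.363  -0.0911  0.0091] a [ -0.036  -0.017 -12.209] rows 9.1
```

```bash
python3 -m creep '[{"grip":0.085,"dx":0.04,"dy":-0.01,"dz":0,"ax":0,"ay":0,"az":-1.3},{"grip":0.085,"dx":0.08,"dy":-0.02,"dz":0,"ax":0,"ay":0,"az":-2.6},{"grip":0.085,"dx":0.12,"dy":-0.03,"dz":0,"ax":0,"ay":0,"az":-3.9},{"grip":0.085,"dx":0.16,"dy":-0.04,"dz":0,"ax":0,"ay":0,"az":-5.2},{"grip":0.085,"dx":0.2,"dy":-0.05,"dz":0,"ax":0,"ay":0,"az":-6.5}]'; python3 go.py .6245 -.152 .15 0.10
```

```text
time: 8.57
ee_pos: [0.5872, 0.0112, 0.1554]
tcp_rot: [2.956, -1.063, -0.002]
force: [1.8, 0.1, 0.6]
grip_width: 0.0852
t 8.575 at [0.5872 0.0112 0.1554] phi -0.691 grip 0.0852 F [1.8 0.1 0.6] q7 -0.38
d [0.1327 0.1021 0.0054] a [ 0.     0.007 -5.662] rows 4.2
```

```bash
python3 -m creep '[{"grip":0.085,"dx":0.032,"dy":0.025,"dz":0,"ax":0,"ay":0,"az":-1.3},{"grip":0.085,"dx":0.064,"dy":0.05,"dz":0,"ax":0,"ay":0,"az":-2.6},{"grip":0.085,"dx":0.096,"dy":0.074,"dz":0,"ax":0,"ay":0,"az":-3.9},{"grip":0.085,"dx":0.132,"dy":0.102,"dz":0.01,"ax":0,"ay":0,"az":-5.2},{"grip":0.085,"dx":0.132,"dy":0.102,"dz":0.02,"ax":0,"ay":0,"az":-5.65}]'; python3 go.py .6245 -.152 .062 0.10
python3 - <<'E'
from fit import *
import pickle
t=r.capture('top'); s=r.capture('scene'); pickle.dump((s,t),open('c1.pkl','wb'))
save(cv2.resize(t['pixels'][140:300,180:440],None,fx=3,fy=3,interpolation=cv2.INTER_CUBIC),'c1t.png')
save(cv2.resize(s['pixels'][180:350,190:450],None,fx=3,fy=3,interpolation=cv2.INTER_CUBIC),'c1s.png')
E
```

```text
time: 9.2
ee_pos: [0.6225, -0.156, 0.1354]
tcp_rot: [3.136, 0.141, -0.0]
force: [-0.1, -0.4, 0.2]
grip_width: 0.0849
t 9.2 at [ 0.6225 -0.156   0.1354] phi 0.09 grip 0.0849 F [-0.1 -0.4  0.2] q7 0.49
d [ 0.0023 -0.0039  0.0734] a [ 0.014  0.003 -0.074] rows 1.2
```

View pics/c1s.png

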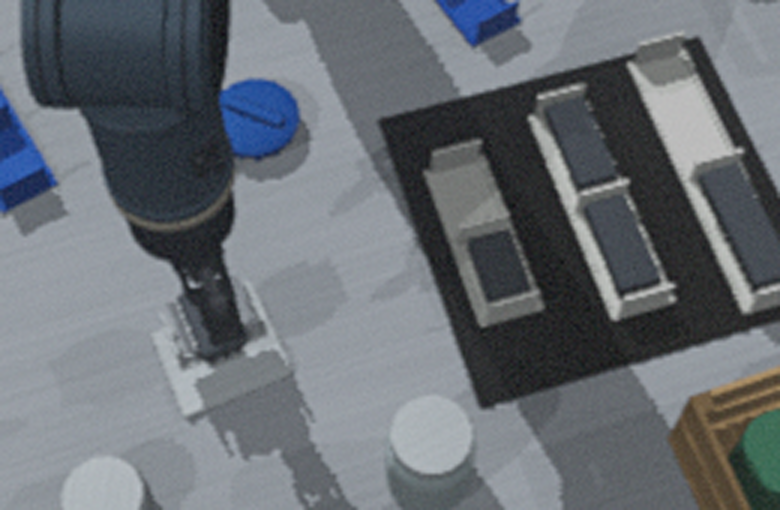

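View pics/c1t.png

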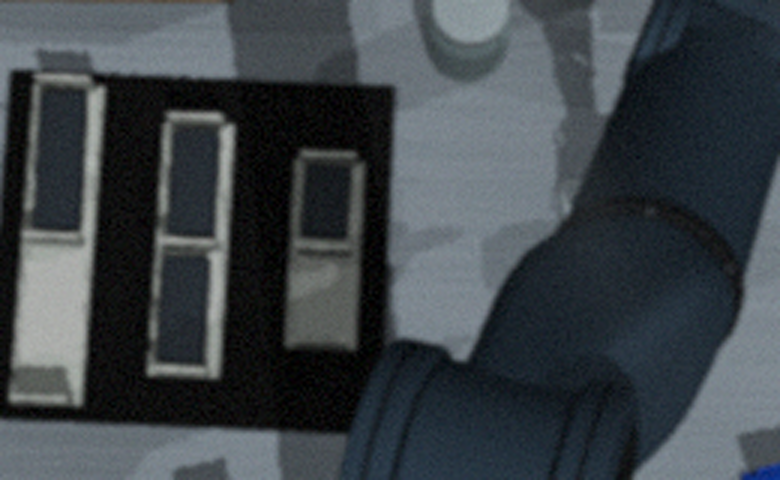

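The scene crop shows the medium brush between its stops at (582,140), in line with the kept one. The gripper is over the clip at (215,310). I descend on the short brush's ends.

```bash
python3 go.py .6245 -.152 .06 0.10; python3 -m creep '[{"grip":0.085,"dx":0.002,"dy":-0.004,"dz":0.02,"ax":0,"ay":0,"az":-0.07},{"grip":0.085,"dx":0.002,"dy":-0.004,"dz":0.045,"ax":0,"ay":0,"az":-0.07},{"grip":0.085,"dx":0.002,"dy":-0.004,"dz":0.07,"ax":0,"ay":0,"az":-0.07},{"grip":0.085,"dx":0.002,"dy":-0.004,"dz":0.075,"ax":0,"ay":0,"az":-0.07}]'; python3 go.py .6245 -.152 .06 0.10
```

```text
t 9.3 at [ 0.622  -0.1513  0.1343] phi 0.091 grip 0.085 F [-0.1  0.  -0.8] q7 0.49
d [0.0027 0.001  0.0743] a [-0.01   0.02  -0.065] rows 1.2
time: 9.8
ee_pos: [0.6238, -0.145, 0.0596]
tcp_rot: [-3.136, -0.16, 0.005]
force: [-0.1, -0.2, 0.1]
grip_width: 0.0854
t 9.8 at [ 0.6238 -0.145   0.0596] phi 0.102 grip 0.0854 F [-0.1 -0.2  0.1] q7 0.52
d [-0.0001  0.0071 -0.0004] a [-0.01   0.021  0.013] rows 0.1
```

```bash
python3 -m creep '[{"grip":0.085,"dx":0,"dy":0.007,"dz":0,"ax":0,"ay":0,"az":0},{"grip":0.085,"dx":0,"dy":0.007,"dz":0,"ax":0,"ay":0,"az":0}]'; python3 go.py .6245 -.152 .06 0.10
```

```text
time: 10.05
ee_pos: [0.6261, -0.1547, 0.0623]
tcp_rot: [3.137, 0.158, 0.003]
force: [-0.1, -0.5, 0.1]
grip_width: 0.085
t 10.05 at [ 0.6261 -0.1547  0.0623] phi 0.1 grip 0.085 F [-0.1 -0.5  0.1] q7 0.53
d [-0.0013 -0.0028  0.0023] a [ 0.008 -0.012  0.003] rows 0.1
```

```bash
python3 -c "
from ov import *
ov('ov2.png',.062,.04,zb=-.005,a=0,h=45)"
```

```text
[ 0.62604559 -0.15419923  0.06227778] 0.10076742858984003
```

View pics/ov2.png

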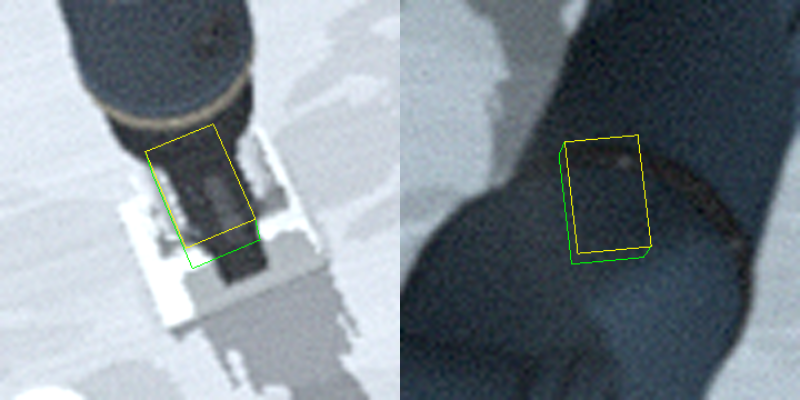

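The scene crop shows one finger beyond the far end of the brush at (240,260), and the gripper centred over the clip. I close.

```bash
python3 -m creep '[{"grip":0.05,"dx":0,"dy":-0.002,"dz":0.001,"ax":0,"ay":0,"az":0},{"grip":0.05,"dx":0,"dy":-0.002,"dz":0.001,"ax":0,"ay":0,"az":0},{"grip":0.05,"dx":0,"dy":-0.002,"dz":0.001,"ax":0,"ay":0,"az":0},{"grip":0.05,"dx":0,"dy":-0.002,"dz":0.001,"ax":0,"ay":0,"az":0}]'; python3 go.py .6245 -.152 .06 0.10
```

```text
time: 10.65
ee_pos: [0.624, -0.1512, 0.0606]
tcp_rot: [-3.137, -0.159, 0.003]
force: [-5.3, 0.4, 6.7]
grip_width: 0.0609
t 10.65 at [ 0.624  -0.1512  0.0606] phi 0.101 grip 0.0609 F [-5.3  0.4  6.7] q7 0.53
d [0.0004 0.0008 0.0006] a [-0.006  0.013  0.01 ] rows 0.0
```

Gripped at 61 mm, which matches the 62 mm ends. I draw it straight up.

```bash
python3 -m creep '[{"grip":0.05,"dx":0,"dy":0,"dz":-0.01,"ax":0,"ay":0,"az":0},{"grip":0.05,"dx":0,"dy":0,"dz":-0.02,"ax":0,"ay":0,"az":0},{"grip":0.05,"dx":0,"dy":0,"dz":-0.035,"ax":0,"ay":0,"az":0},{"grip":0.05,"dx":0,"dy":0,"dz":-0.06,"ax":0,"ay":0,"az":0},{"grip":0.05,"dx":0,"dy":0,"dz":-0.08,"ax":0,"ay":0,"az":0}]'; python3 go.py .50 -.20 .12 0.10;  python3 -c "
from ov import *
ov('ov3.png',.062,.04,zb=-.0055,a=0,h=45)"
```

```text
time: 11.28
ee_pos: [0.626, -0.1517, 0.1424]
tcp_rot: [3.137, 0.16, 0.003]
force: [0.2, -0.4, -0.7]
grip_width: 0.0605
t 11.275 at [ 0.626  -0.1517  0.1424] phi 0.102 grip 0.0605 F [ 0.2 -0.4 -0.7] q7 0.5
d [-0.1303  0.0352  0.0222] a [ 0.005 -0.014  0.013] rows 2.2
[ 0.62715782 -0.15220322  0.14501655] 0.10161639146499878
```

View pics/ov3.png

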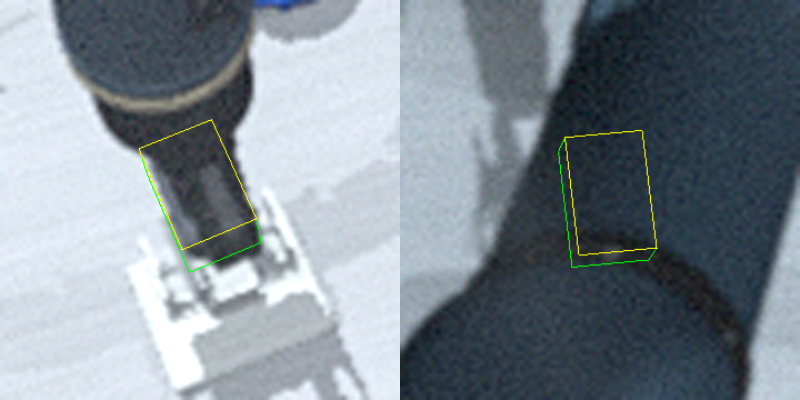

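```bash
python3 -m creep '[{"grip":0.05,"dx":-0.05,"dy":0.014,"dz":0,"ax":0,"ay":0,"az":0},{"grip":0.05,"dx":-0.1,"dy":0.028,"dz":0,"ax":0,"ay":0,"az":0},{"grip":0.05,"dx":-0.131,"dy":0.036,"dz":0.03,"ax":0,"ay":0,"az":0},{"grip":0.05,"dx":-0.131,"dy":0.036,"dz":0.08,"ax":0,"ay":0,"az":0},{"grip":0.05,"dx":-0.131,"dy":0.036,"dz":0.1,"ax":0,"ay":0,"az":0}]'; python3 go.py .50 -.20 .0065 0.10;  python3 -c "
from ov import *
ov('ov4.png',.062,.04,zb=-.0055,a=0,h=45)"
```

```text
time: 12.0
ee_pos: [0.4972, -0.2003, 0.0381]
tcp_rot: [-3.137, -0.159, 0.003]
force: [0.4, -0.7, -0.5]
grip_width: 0.0605
t 12.0 at [ 0.4972 -0.2003  0.0381] phi 0.101 grip 0.0605 F [ 0.4 -0.7 -0.5] q7 0.7
d [ 0.0028 -0.      0.0316] a [-0.007  0.016  0.008] rows 0.5
[ 0.49679726 -0.19995777  0.03656613] 0.10170847789203831
```

View pics/ov4.png

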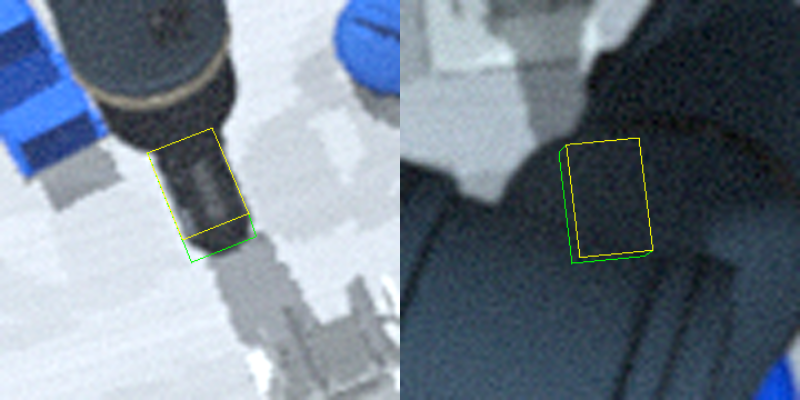

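```bash
python3 -m creep '[{"grip":0.05,"dx":0.002,"dy":0,"dz":0.015,"ax":0,"ay":0,"az":0},{"grip":0.05,"dx":0.002,"dy":0,"dz":0.024,"ax":0,"ay":0,"az":0},{"grip":0.05,"dx":0.002,"dy":0,"dz":0.029,"ax":0,"ay":0,"az":0},{"grip":0.05,"dx":0.002,"dy":0,"dz":0.03,"ax":0,"ay":0,"az":0}]'; python3 go.py .50 -.20 .006 0.10
```

```text
time: 12.6
ee_pos: [0.5006, -0.2004, 0.01]
tcp_rot: [-3.138, -0.16, 0.0]
force: [-0.1, -0.2, -0.5]
grip_width: 0.0609
t 12.6 at [ 0.5006 -0.2004  0.01  ] phi 0.102 grip 0.0609 F [-0.1 -0.2 -0.5] q7 0.72
d [-0.0006 -0.0005  0.004 ] a [-0.     0.001  0.012] rows 0.1
```

```bash
python3 -m creep '[{"grip":0.05,"dx":0,"dy":0,"dz":0.002,"ax":0,"ay":0,"az":0},{"grip":0.05,"dx":0,"dy":0,"dz":0.004,"ax":0,"ay":0,"az":0},{"grip":0.05,"dx":0,"dy":0,"dz":0.005,"ax":0,"ay":0,"az":0}]'; python3 go.py .50 -.20 .006 0.10
```

```text
time: 12.98
ee_pos: [0.5007, -0.2004, 0.0055]
tcp_rot: [-3.138, -0.16, -0.001]
force: [-2.7, 2.0, 16.6]
grip_width: 0.0608
t 12.975 at [ 0.5007 -0.2004  0.0055] phi 0.102 grip 0.0608 F [-2.7  2.  16.6] q7 0.72
d [-0.0007 -0.0005 -0.0005] a [ 0.    -0.002  0.012] rows 0.0
```

```bash
python3 -m creep '[{"grip":0.075,"dx":0,"dy":0,"dz":-0.001,"ax":0,"ay":0,"az":0},{"grip":0.085,"dx":0,"dy":0,"dz":-0.001,"ax":0,"ay":0,"az":0},{"grip":0.085,"dx":0,"dy":0,"dz":-0.001,"ax":0,"ay":0,"az":0},{"grip":0.085,"dx":0,"dy":0,"dz":-0.001,"ax":0,"ay":0,"az":0},{"grip":0.085,"dx":0,"dy":0,"dz":-0.03,"ax":0,"ay":0,"az":0}]'; python3 -m creep '[{"grip":0.085,"dx":0,"dy":0,"dz":-0.06,"ax":0,"ay":0,"az":0},{"grip":0.085,"dx":-0.05,"dy":0,"dz":-0.1,"ax":0,"ay":0,"az":1.3},{"grip":0.085,"dx":-0.05,"dy":-0.05,"dz":-0.1,"ax":0,"ay":0,"az":2.6},{"grip":0.085,"dx":-0.05,"dy":-0.1,"dz":-0.1,"ax":0,"ay":0,"az":3.9},{"grip":0.085,"dx":-0.05,"dy":-0.15,"dz":-0.1,"ax":0,"ay":0,"az":5.2}]'; python3 go.py .50 -.20 .006 -1.47
python3 - <<'E'
from fit import *
import pickle
t=r.capture('top'); s=r.capture('scene'); pickle.dump((s,t),open('c2.pkl','wb'))
save(cv2.resize(t['pixels'][160:310,180:440],None,fx=3,fy=3,interpolation=cv2.INTER_CUBIC),'c2t.png')
save(cv2.resize(s['pixels'][180:350,190:450],None,fx=3,fy=3,interpolation=cv2.INTER_CUBIC),'c2s.png')
E
```

```text
time: 13.6
ee_pos: [0.4994, -0.1999, 0.034]
tcp_rot: [-3.136, -0.16, 0.005]
force: [0.9, -0.7, 1.4]
grip_width: 0.0854
time: 14.22
ee_pos: [0.4354, -0.0549, 0.1354]
tcp_rot: [-2.986, 0.975, -0.001]
force: [1.4, 1.4, -0.1]
grip_width: 0.0851
t 14.225 at [ 0.4354 -0.0549  0.1354] phi -0.631 grip 0.0851 F [ 1.4  1.4 -0.1] q7 -0.17
d [0.1377 0.0792 0.1294] a [-7.000e-03 -1.000e-03  6.009e+00] rows 4.5
```

View pics/c2t.png

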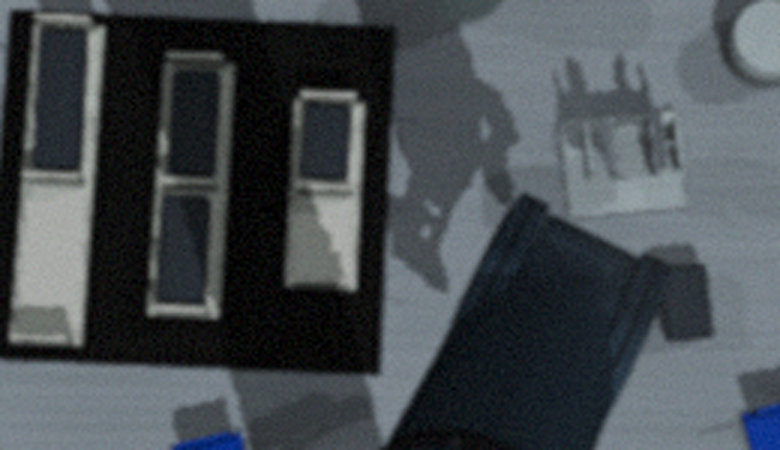

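View pics/c2s.png

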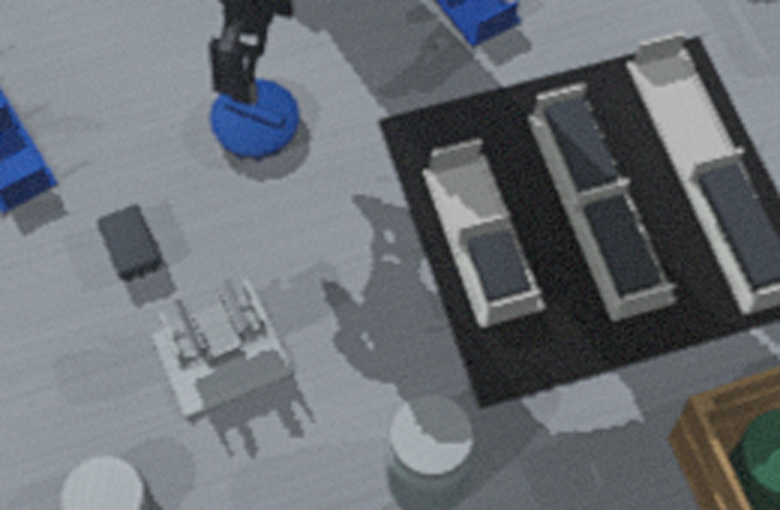

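The short brush lies flat and free on the counter at (130,240) in the scene crop. The clip is empty and the medium brush sits between its stops. I measure the brush before taking it again.

```bash
python3 - <<'E'
from fit import *
import pickle
s,t=pickle.load(open('c2.pkl','rb'))
run((s,t),[.5,-.2,.02],.062,.040,.0,.030,[.50,-.20,.1],28,[(0,98),(0,58)],'fs2')
E
```

```text
fs2 [ 0.5016 -0.1975  0.1481  0.0199] 0.09
fs2 [ 0.4908 -0.1418  1.2901 -0.3448] 0.28
fs2 [ 0.5026 -0.1976  0.1385  0.0139] 0.375
```

View pics/fs2.png

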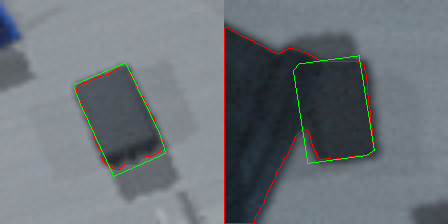

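```bash
python3 go.py .501 -.199 .09 -1.46
```

```text
t 14.325 at [ 0.4349 -0.0498  0.1346] phi -0.621 grip 0.0849 F [ 0.6 -0.9  0.4] q7 -0.17
d [0.1407 0.083  0.0441] a [5.000e-03 2.400e-02 6.011e+00] rows 4.5
```

```bash
python3 -m creep '[{"grip":0.085,"dx":0.035,"dy":0.02,"dz":0,"ax":0,"ay":0,"az":1.3},{"grip":0.085,"dx":0.07,"dy":0.041,"dz":0,"ax":0,"ay":0,"az":2.6},{"grip":0.085,"dx":0.105,"dy":0.062,"dz":0,"ax":0,"ay":0,"az":3.9},{"grip":0.085,"dx":0.14,"dy":0.083,"dz":0.01,"ax":0,"ay":0,"az":5.2},{"grip":0.085,"dx":0.14,"dy":0.083,"dz":0.03,"ax":0,"ay":0,"az":6}]'; python3 -m creep '[{"grip":0.085,"dx":0,"dy":0,"dz":0.015,"ax":0,"ay":0,"az":0},{"grip":0.085,"dx":0,"dy":0,"dz":0.015,"ax":0,"ay":0,"az":0}]'; python3 go.py .501 -.199 .006 -1.46;python3 -c "
from ov import *
ov('ov5.png',.062,.04,zb=-.09,h=45)"
```

```text
time: 14.95
ee_pos: [0.5018, -0.2096, 0.1054]
tcp_rot: [2.331, -2.105, 0.006]
force: [-0.0, 1.0, -1.1]
grip_width: 0.0853
time: 15.2
ee_pos: [0.4999, -0.2048, 0.0892]
tcp_rot: [2.342, -2.093, -0.004]
force: [0.1, -1.1, -0.2]
grip_width: 0.0854
t 15.2 at [ 0.4999 -0.2048  0.0892] phi -1.459 grip 0.0854 F [ 0.1 -1.1 -0.2] q7 -0.49
d [-0.0055 -0.0019  0.0832] a [0.014 0.009 0.007] rows 1.3
[ 0.50036053 -0.20500268  0.08999615] -1.4593947526353557
```

View pics/ov5.png

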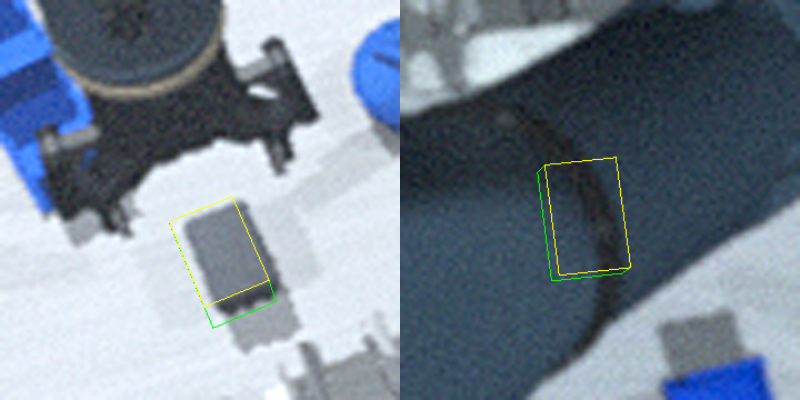

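```bash
python3 -m creep '[{"grip":0.085,"dx":-0.0055,"dy":-0.001,"dz":0.03,"ax":0,"ay":0,"az":0},{"grip":0.085,"dx":-0.0055,"dy":-0.001,"dz":0.06,"ax":0,"ay":0,"az":0},{"grip":0.085,"dx":-0.0055,"dy":-0.001,"dz":0.082,"ax":0,"ay":0,"az":0},{"grip":0.085,"dx":-0.0055,"dy":-0.001,"dz":0.082,"ax":0,"ay":0,"az":0},{"grip":0.03,"dx":-0.0055,"dy":-0.001,"dz":0.082,"ax":0,"ay":0,"az":0}]'; python3 -m creep '[{"grip":0.03,"dx":0,"dy":0,"dz":0,"ax":0,"ay":0,"az":0},{"grip":0.03,"dx":0,"dy":0,"dz":0,"ax":0,"ay":0,"az":0},{"grip":0.03,"dx":0,"dy":0,"dz":0,"ax":0,"ay":0,"az":0},{"grip":0.03,"dx":0,"dy":0,"dz":0,"ax":0,"ay":0,"az":0}]'; python3 go.py .501 -.199 .006 -1.46
```

```text
time: 15.92
ee_pos: [0.5017, -0.2001, 0.0093]
tcp_rot: [-2.339, 2.096, -0.002]
force: [0.0, 0.1, 0.0]
grip_width: 0.0691
time: 16.42
ee_pos: [0.5017, -0.2001, 0.0093]
tcp_rot: [-2.338, 2.097, -0.002]
force: [-1.1, 1.4, 8.9]
grip_width: 0.0389
t 16.425 at [ 0.5017 -0.2001  0.0093] phi -1.462 grip 0.0389 F [-1.1  1.4  8.9] q7 -0.38
d [-0.0011  0.0006  0.0033] a [-0.013 -0.003 -0.015] rows 0.1
```

```bash
python3 -m creep '[{"grip":0.03,"dx":0,"dy":0,"dz":-0.03,"ax":0,"ay":0,"az":0},{"grip":0.03,"dx":0,"dy":0,"dz":-0.08,"ax":0,"ay":0,"az":0},{"grip":0.03,"dx":-0.05,"dy":-0.01,"dz":-0.11,"ax":0,"ay":0,"az":0.3},{"grip":0.03,"dx":-0.105,"dy":-0.02,"dz":-0.11,"ax":0,"ay":0,"az":0.6},{"grip":0.03,"dx":-0.16,"dy":-0.03,"dz":-0.11,"ax":0,"ay":0,"az":1.04}]'; python3 go.py .5548 .1005 .09 -1.607
```

```text
time: 17.05
ee_pos: [0.5139, -0.0358, 0.1191]
tcp_rot: [-2.177, 2.262, -0.001]
force: [1.2, 1.1, -0.8]
grip_width: 0.0386
t 17.05 at [ 0.5139 -0.0358  0.1191] phi -1.609 grip 0.0386 F [ 1.2  1.1 -0.8] q7 -0.9
d [-0.1377 -0.0355  0.0293] a [-0.013  0.005 -0.015] rows 2.3
```

```bash
python3 -m creep '[{"grip":0.03,"dx":-0.05,"dy":-0.013,"dz":0,"ax":0,"ay":0,"az":0},{"grip":0.03,"dx":-0.1,"dy":-0.026,"dz":0,"ax":0,"ay":0,"az":0},{"grip":0.03,"dx":-0.138,"dy":-0.0355,"dz":0.02,"ax":0,"ay":0,"az":0},{"grip":0.03,"dx":-0.138,"dy":-0.0355,"dz":0.045,"ax":0,"ay":0,"az":0},{"grip":0.03,"dx":-0.138,"dy":-0.0355,"dz":0.045,"ax":0,"ay":0,"az":0}]'; python3 go.py .5548 .1005 .016 -1.607;python3 -c "
from ov import *
ov('ov6.png',.062,.04,zb=-.009,h=45)"; python3 go.py .5548 .1005 .016 -1.607
```

```text
time: 17.68
ee_pos: [0.5529, 0.0994, 0.0722]
tcp_rot: [2.18, -2.259, -0.002]
force: [-0.1, -0.3, -0.1]
grip_width: 0.0392
t 17.675 at [0.5529 0.0994 0.0722] phi -1.606 grip 0.0392 F [-0.1 -0.3 -0.1] q7 -1.1
d [-0.0012 -0.002   0.0562] a [ 0.019 -0.005  0.004] rows 0.9
[0.55368713 0.0986015  0.07333214] -1.6078096692173043
t 17.775 at [0.5542 0.0983 0.074 ] phi -1.608 grip 0.0387 F [ 0.4 -0.1 -0.4] q7 -1.1
d [-0.0023 -0.0005  0.058 ] a [-0.003 -0.002 -0.01 ] rows 0.9
```

View pics/ov6.png

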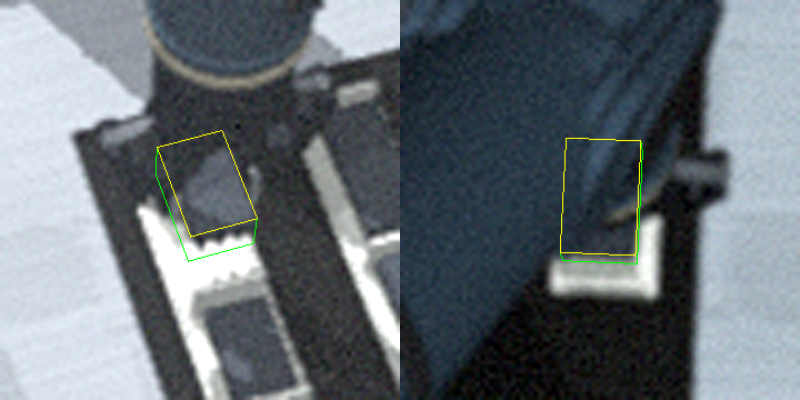

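The held brush matches the predicted outline and sits level over the short bay. I lower it.

```bash
python3 -m creep '[{"grip":0.03,"dx":-0.002,"dy":-0.001,"dz":0.02,"ax":0,"ay":0,"az":0},{"grip":0.03,"dx":-0.002,"dy":-0.001,"dz":0.04,"ax":0,"ay":0,"az":0},{"grip":0.03,"dx":-0.002,"dy":-0.001,"dz":0.052,"ax":0,"ay":0,"az":0},{"grip":0.03,"dx":-0.002,"dy":-0.001,"dz":0.056,"ax":0,"ay":0,"az":0},{"grip":0.03,"dx":-0.002,"dy":-0.001,"dz":0.056,"ax":0,"ay":0,"az":0}]'; python3 go.py .5548 .1005 .0165 -1.607
```

```text
time: 18.4
ee_pos: [0.5551, 0.1007, 0.0171]
tcp_rot: [2.18, -2.262, -0.0]
force: [0.1, 0.1, -0.4]
grip_width: 0.0386
t 18.4 at [0.5551 0.1007 0.0171] phi -1.608 grip 0.0386 F [ 0.1  0.1 -0.4] q7 -1.03
d [0.0002 0.0003 0.0006] a [ 0.001 -0.001 -0.006] rows 0.0
```

```bash
python3 -m creep '[{"grip":0.03,"dx":0,"dy":0,"dz":0.001,"ax":0,"ay":0,"az":0},{"grip":0.055,"dx":0,"dy":0,"dz":0.001,"ax":0,"ay":0,"az":0},{"grip":0.06,"dx":0,"dy":0,"dz":0.001,"ax":0,"ay":0,"az":0},{"grip":0.06,"dx":0,"dy":0,"dz":0.001,"ax":0,"ay":0,"az":0}]';  python3 -m creep '[{"grip":0.065,"dx":0,"dy":0,"dz":-0.03,"ax":0,"ay":0,"az":0},{"grip":0.085,"dx":0,"dy":0,"dz":-0.08,"ax":0,"ay":0,"az":0},{"grip":0.085,"dx":0,"dy":0,"dz":-0.13,"ax":0,"ay":0,"az":0},{"grip":0.085,"dx":0.05,"dy":0.01,"dz":-0.16,"ax":0,"ay":0,"az":0},{"grip":0.085,"dx":0.1,"dy":-0.0,"dz":-0.16,"ax":0,"ay":0,"az":0}]';  python3 -m creep '[{"grip":0.085,"dx":0.05,"dy":0,"dz":0,"ax":0,"ay":0,"az":0},{"grip":0.085,"dx":0.1,"dy":0,"dz":0,"ax":0,"ay":0,"az":0},{"grip":0.085,"dx":0.15,"dy":0,"dz":0,"ax":0,"ay":0,"az":0},{"grip":0.085,"dx":0.17,"dy":0,"dz":0,"ax":0,"ay":0,"az":0}]'
python3 - <<'E'
from fit import *
import pickle
t=r.capture('top'); s=r.capture('scene'); pickle.dump((s,t),open('c3.pkl','wb'))
save(cv2.resize(t['pixels'][150:290,170:430],None,fx=3,fy=3,interpolation=cv2.INTER_CUBIC),'c3t.png')
save(cv2.resize(s['pixels'][180:350,190:450],None,fx=3,fy=3,interpolation=cv2.INTER_CUBIC),'c3s.png')
run((s,t),[.555,.1005,.037],.062,.040,.021,.037,[.555,.1005,-.036],26,[(42,90),(22,60)],'e_s')
run((s,t),[.545,.213,.037],.090,.040,.021,.037,[.545,.213,-.036],30,[(42,90),(22,60)],'e_m')
E
cd pics; python3 -c "
import cv2,numpy as np
ims=[cv2.resize(cv2.imread(f+'.png'),(600,300)) for f in('e_s','e_m')]
cv2.imwrite('e.png',np.vstack(ims))"
```

```text
time: 18.9
ee_pos: [0.5552, 0.1011, 0.0162]
tcp_rot: [-2.181, 2.261, -0.0]
force: [-0.3, 0.0, -0.5]
grip_width: 0.06
time: 19.52
ee_pos: [0.5518, 0.0004, 0.1785]
tcp_rot: [-2.181, 2.257, -0.003]
force: [0.2, 0.9, -0.3]
grip_width: 0.0851
time: 20.02
ee_pos: [0.5444, -0.1724, 0.1766]
tcp_rot: [2.176, -2.266, 0.002]
force: [-0.0, 0.7, -0.4]
grip_width: 0.0851
e_s [ 0.5503  0.107  -0.0376  0.0006] 0.139
e_s [0.5564 0.1007 0.0069 0.0064] 0.544
e_s [ 0.5556  0.1065 -0.0189 -0.011 ] 0.363
e_m [ 0.553   0.2618  0.5129 -0.2815] 0.343
e_m [ 0.5422  0.2122 -0.0622  0.0178] 0.274
e_m [ 0.5423  0.2126 -0.0638  0.0176] 0.495
```

View pics/c3t.png

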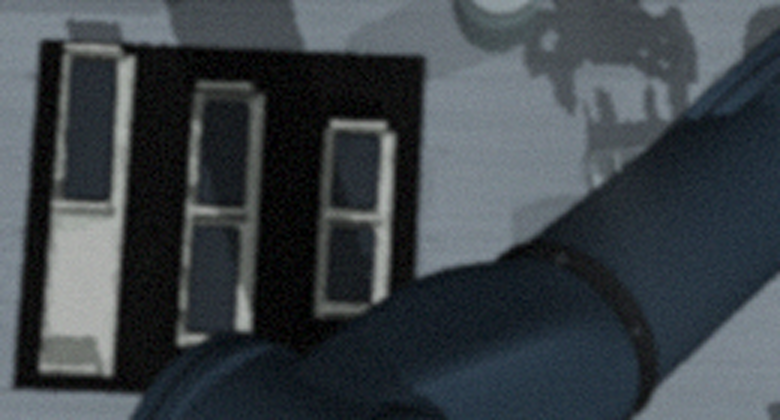

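View pics/c3s.png

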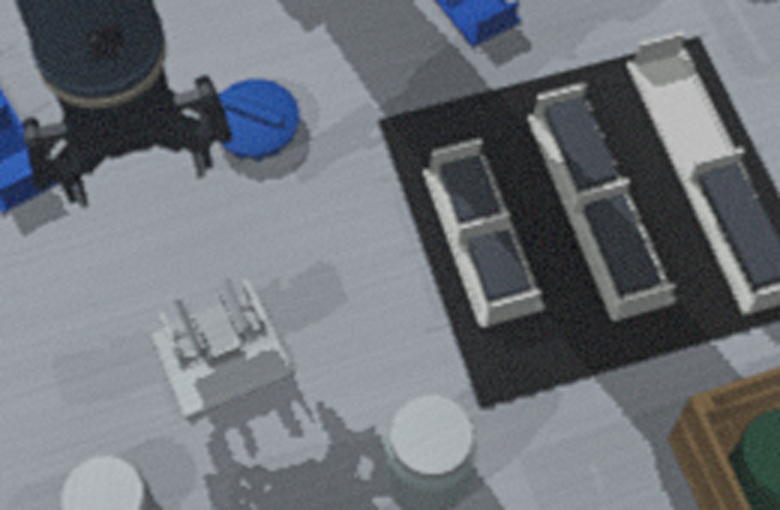

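View pics/e.png

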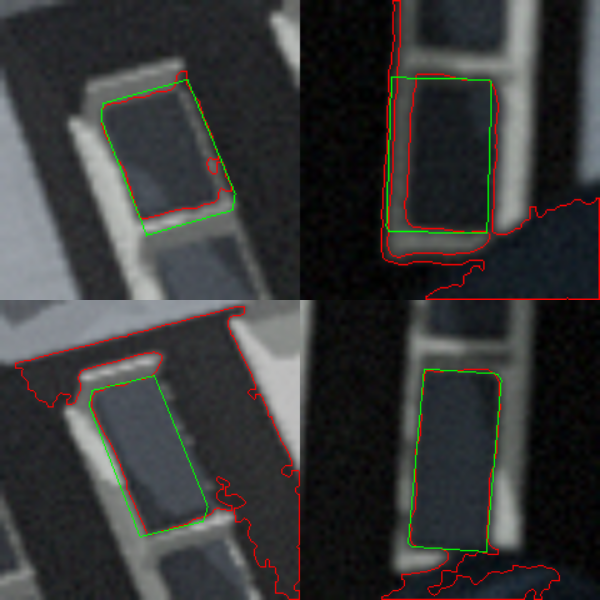

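Both brushes lie between their stops and the arm is clear. The arm still hides the near ends in the top view, so I swing it away once more and check for fit.

```bash
python3 -m creep '[{"grip":0.085,"dx":0.05,"dy":0.0,"dz":-0.02,"ax":0,"ay":0,"az":0},{"grip":0.085,"dx":0.1,"dy":0.0,"dz":-0.04,"ax":0,"ay":0,"az":0},{"grip":0.085,"dx":0.15,"dy":0,"dz":-0.05,"ax":0,"ay":0,"az":0},{"grip":0.085,"dx":0.17,"dy":0,"dz":-0.05,"ax":0,"ay":0,"az":0}]'
python3 - <<'E'
from fit import *
import pickle
t=r.capture('top'); s=r.capture('scene'); pickle.dump((s,t),open('c4.pkl','wb'))
x=pickle.load(open('mat.pkl','rb'))
from math import cos,sin
im=cv2.resize(t['pixels'][150:290,170:320],None,fx=4,fy=4,interpolation=cv2.INTER_CUBIC)
im=np.clip(im*1.6,0,255).astype(np.uint8)
for X,(ox,oy,L,W) in [((.5965,.2098,-.0364),(-.053,0,.09,.04)),((.5965,.2098,-.0364),(-.039,-.112,.062,.04))]:
    P=[X[0]+cos(X[2])*ox-sin(X[2])*oy,X[1]+sin(X[2])*ox+cos(X[2])*oy,X[2]]
    q=(proj(t,boxpts(P,L,W,.0369,.037))[4:]-[169.5,149.5])*4
    cv2.polylines(im,[np.round(q).astype(np.int32)],True,(0,255,0),1)
save(im,'c4t.png')
E
```

```text
time: 20.62
ee_pos: [0.5388, -0.341, 0.2272]
tcp_rot: [2.178, -2.264, 0.003]
force: [0.3, -0.1, -1.0]
grip_width: 0.0848
```

View pics/c4t.png

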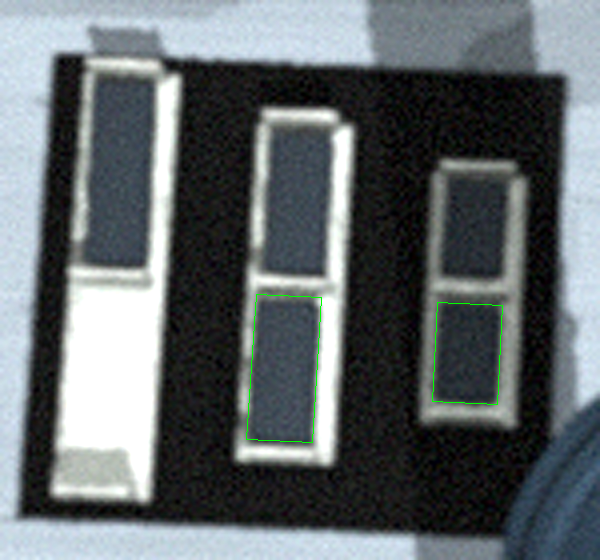

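The top crop shows the medium brush at (283,368) and the short one at (467,353), each filling the ideal outline for its near bay. The kept brushes have not moved. I hand in.

```bash
python3 -c "
from rig import r
print(r.sense()['time'], r.sense()['force']); print(r.finish_job())"
```

```text
20.725 [-0.16725073 -0.50298189 -0.35948678]
the job is handed in; nothing more can be done
None
```

Both brushes are in the near bays of their own rows, and I handed the job in at 20.7 s of the 69 s allowed.

- **Medium brush:** I took it by its long sides and laid it in the medium row's empty bay.
- **Short brush:** I drew it up out of the clip by its ends, set it flat on the counter near (0.50, -0.20) and let go. Then I took it by its long sides and laid it in the short row's empty bay.

**Last checks:** In the clear top view, both brushes filled the ideal bay outlines to within about 2 mm. They lay flat between their stops, and the kept brushes looked undisturbed. The arm was clear of everything, with no notable force on the tool.

**Checks that disagreed:**
- The two cameras differed by about 3 mm on where the mat and rows lie, so I aimed at the middle.
- The automatic outline fits of the placed brushes came out noisy (shadows, the black mat, the arm in the way). One put the short brush about 6 mm off sideways, so I relied on the clear overlay instead.
- Measured tool positions varied by 2 to 3 mm, and by up to 7 mm while lowering onto the clip. I corrected that before closing.

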